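# Laser-mark both ends of the rollers

### The arm

A 6-joint arm with a two-finger parallel gripper is mounted at the origin on the work surface. World frame = base frame: x ahead of the robot, y to its left, z up, the work surface at z = 0. Lengths are in mm, angles in rad, forces in N, time in s.
With the tool pointing down it reaches from about 400 to 925 mm from the base axis. Payload 12.5 kg.
Tool frame: the origin (TCP) lies midway between the tips of the shut fingers; the grasp point (between the pads) lies 19 mm behind it (env.grasp_offset is the distance from the TCP to the grasp point, in mm); z points along the fingers, y is the direction in which the jaws open and shut (so a half turn about z gives the same grasp; the last joint's range is limited). The gripper opens to 95 mm and grips with 3 to 60 N. Pads are 20 mm wide; open, the fingers measure 119 mm over their backs; the gripper's body (75 mm by 180 mm) begins 59 mm behind the grasp point.
Start: joints at [1.226, 0.491, 1.559, -0, 1.092, -0.106], TCP at [147.817, 607.286, 214.661] pointing down, gripper open.
Joint ranges: [-3.1, 3.1], [-0.84, 2.19], [0.05, 2.79], [-1.13, 4.28], [0.06, 2.93], [-2.69, 2.69]. Speed limits (rad/s): [2.22, 2.22, 2.79, 3.14, 3.14, 3.14].

### API

Orientations are given as [roll, pitch, yaw] about the fixed x, y, z axes, in that order (R = Rz(yaw) Ry(pitch) Rx(roll)).
In Python, from cell import env gives the robot as it stands.
- The arm moves only by the tool carry_out, never from a script. Its argument "series" is a list of rows, each a list of 6 numbers: the shift along the world's x, y, z in m, then the turn, a rotation vector about the world's x, y, z in degrees. In form: [[dx, dy, dz, wx, wy, wz], ...]. A call has 1 to 12 rows; each row shifts and turns the commanded pose from where the row before left it; what a row does not reach is not made up. A row lasts 1/10 s, in which the tool goes at most 50 mm and 8.59 degrees, less where a joint would pass 70% of its speed; a pose out of reach is approached as far as the arm can. A call is refused whole if a number of a shift passes 0.05 or a number of a turn 8.59, either way. A call with a gripper value outside its range is refused whole. "fingers" is the opening, from 0 (shut) to 1 (fully open), set as the call begins (left out, the last holds). The fingers move at their own pace and stop on an object; the grip force is fixed at half the most. Time passes only in rows, so rows that do not move let the fingers close. It gives the time, the measured TCP pose, the force and the opening at its end, in the units of the state.
- env.state(): the state, without advancing time (a new reading comes with each control period).
- env.read_camera(name): name is "scene" or "top" or "wrist"; returns a dict with "color" (480x640x3 uint8, red, green, blue), "fovy" (degrees; the focal length in pixels is half the picture's height over the tangent of half this angle, whatever the lens; pixels are square), "cx", "cy" (the principal point, pixels), "D" ([k1, k2, p1, p2, k3] as OpenCV has them; the pictures are not rectified), "T" (4x4, takes a point from camera to world coordinates); the wrist camera has in their place "mount" (4x4, takes a point from camera to tool coordinates, whose origin is the TCP and whose axes are the flange's). Camera axes: x right, y down, z forward; pixel columns grow to the right and rows downward; lengths in mm; the calibration is good to about 2 mm. A picture is of the moment at which its call begins: read the wrist's pose just before it. There is no depth.
- env.job_done(): hands the job in, once; it reports no verdict.
Trained networks look in a picture, given as the dict that the camera call returned (one of the last four; its "shot" number tells which), for a name from the list of things; names that differ only in an ending like _2 or _b are one class to them, and where a whole thing is asked for, a point or a joint stands for the part that bears it (a point fixed in the world has none). Each returns a list of dicts, best first, with "score" (0 to 1); they miss things now and then, are a little off and sometimes report something else, mostly with a low value. They report only what shows in the picture. A call takes as long as a camera call. They do not tell look-alikes from the thing itself.
- env.search_frame(label, picture): "point" ([x, y, z] in mm, in world coordinates, good to about 4 mm: the middle of the surface that is visible of it).
The state is a dict: "t": time; "joints": joint angles; "qvel": joint speeds; "tau": joint torques, N m; "eef_pos": TCP position; "tcp_rot": TCP orientation; "ft_force": force on the tool from outside, world axes, zero at the start; "moment": the same for the moment, N m; "opening": opening from 0.0 (shut) to 1.0 (fully open).
Only numpy, scipy, OpenCV 4.12 (cv2) and the standard library are available. Lean on these libraries where they do the work, as an engineer would, in place of code of your own. Each camera call takes 0.05 s, during which the arm holds its last target. There are 200 camera calls.

### The job

Slide the orange shutter fully open, then mark both end faces of every roller in the tray, blue first, then yellow, then red (whichever are there): lay it in the marker's groove and push it along so that its coloured end presses the sprung nose fully home for about half a second, then turn it end for end and do the same with its plain end. Lay each marked roller in a groove of the outfeed rack, and when all are done slide the shutter fully shut. Do not let the rollers roll away, and leave the other things on the bench where they are.

Things in the scene. Friction and masses are not known exactly. Their poses are not given: they have to be found in the camera images.
- marker: Laser marker, fixed. Origin on the bench under its groove; own x runs along the groove towards the nose (about the robot's left), z up. Open V groove (35 deg slopes, 24 mm wide, x -85 to 40 mm) carries a roller with its axis at y 0, height 45 mm; groove edges 9 mm below that axis. White housing from x 85 mm (top at height 80 mm), scan head from x 140 mm (top at 142 mm).
- nose_face (a point): Centre of the face of the marker's sprung black nose (24 mm diameter) at the end of the groove. At rest at marker x 52 mm, y 0, height 45 mm; it faces -x.
- nose (a joint): Travel of the sprung nose in m: 0 at rest, 0.010 fully home (along the marker's +x; about 2 N at rest, 7 N home). A roller pushed along the groove, by its far end or held in the gripper, presses it with its leading end face; that face is marked while the nose is home. The spring brings it back.
- shutter (a joint): Travel of the orange safety shutter in m: 0 shut, 0.070 fully open, along the marker's +y (towards the robot); friction about 1.5 N, stays where left. Shut, it stands between groove and nose (4 mm thick, marker x 44 to 48 mm) and blocks rollers. 34 mm wide along y, top at height 70 mm, black tab above.
- shutter_tab (a point): Middle of the shutter's black grip tab: 12 mm along the marker's x, 18 mm along its y, from height 74 to 104 mm; this point at 89 mm. It moves with the shutter.
- tray: Grey infeed tray with black rubber floor, fixed, 312 x 100 mm, origin under its middle; three pockets 80 x 80 mm at its own x -100, 0 and 100 mm. Pocket floor at height 5 mm, edges and ribs (10 to 20 mm wide) 8 mm above the floor, so that fingertips can stand over them beside a roller (6 mm below its axis).
- rack: Outfeed rack, fixed: green plate 294 x 94 mm, three black V grooves along its own y at x -95, 0 and 95 mm; origin under its middle. A roller lies in a groove with its axis at height 35 mm. Grooves are 84 mm long, 20 mm wide at the top, edges 10 mm below that axis. Between bays stand 3 mm fins (x +-47, +-142 mm) as high as that axis; white 6 deg slopes lead from them down into each groove.
- roller_blue: Steel roller, 28 mm diameter, 70 mm long, about 0.25 kg, with a blue collar 24 mm wide round one end; the other end is bare steel. It lies on its side and rolls freely. Origin at its centre; own x is its axis, pointing to the collar end. Absent (None) in some runs.
- roller_blue_collar_end (a point): Centre of the blue roller's end face on the collar side (35 mm from its centre).
- roller_blue_plain_end (a point): Centre of the blue roller's bare steel end face (35 mm from its centre, other side).
- roller_yellow: Steel roller, 28 mm diameter, 70 mm long, about 0.25 kg, with a yellow collar 24 mm wide round one end; the other end is bare steel. It lies on its side and rolls freely. Origin at its centre; own x is its axis, pointing to the collar end. Absent (None) in some runs.
- roller_yellow_collar_end (a point): Centre of the yellow roller's end face on the collar side (35 mm from its centre).
- roller_yellow_plain_end (a point): Centre of the yellow roller's bare steel end face (35 mm from its centre, other side).
- roller_red: Steel roller, 28 mm diameter, 70 mm long, about 0.25 kg, with a red collar 24 mm wide round one end; the other end is bare steel. It lies on its side and rolls freely. Origin at its centre; own x is its axis, pointing to the collar end. Absent (None) in some runs.
- roller_red_collar_end (a point): Centre of the red roller's end face on the collar side (35 mm from its centre).
- roller_red_plain_end (a point): Centre of the red roller's bare steel end face (35 mm from its centre, other side).
- screwdriver: Screwdriver lying on the bench, 160 mm long, about 30 mm thick; leave alone. Origin under it.
- wrench: Open wrench on the bench, 150 mm; leave alone. Origin under it.
- cleaner: Cleaner bottle, 56 mm diameter, 150 mm tall, upright; leave alone. Origin under it.
- mug: Blue mug, 80 mm diameter, 90 mm tall; leave alone. Origin under it.
- caliper: Steel caliper lying flat, 160 mm; leave alone. Origin under it.
- test_block: Brass test block 50 x 35 x 20 mm; leave alone. Origin under it.
Mind the look-alikes: they are no part of the job. Leave any purple look-alike of the roller_yellow alone.

How it is judged:
By the outcome, as a careful person would: the job done as asked, in the order asked, and still so for the second after the job is handed in, with the robot touching nothing.
Of roller_blue, roller_yellow, roller_red only 2 to 3 are there at a start; the rules pass over those that are not, and their reading is None.
At some moment in a run one of roller_blue, roller_yellow, roller_red may be knocked a few centimetres aside while the robot is not near it.
Once in a run the grip may slacken for a moment while it holds something.
It also fails if it takes over 210 s, if anything falls off the work surface, if the arm or the gripper's body presses on something with over 40 N, if the wrist force passes 120 N, or if a joint passes its speed limit or range.

## Working session

There is one attempt and no reset: what is moved stays moved. The work goes in short steps, Python scripts to look and compute and a tool call to move; the robot and the scene stay as the last step left them, time stands still between calls to the robot, and variables do not carry over. Pictures are saved under pics/ and viewed, and the job is handed in when it is done.

Besides the shell and the picture viewer there is one more tool, called as a command line: name --pt "numbers of a row" for each row, then --argument value for the rest. carry_out: Moves the arm, as the interface text tells. Its arguments: {"type":"object","properties":{"series":{"type":"array","items":{"type":"array","items":{"type":"number"}}},"fingers":{"type":"number"}},"required":["series"]}

```bash
ls; mkdir -p pics
cat > h.py <<'E'
import numpy as np,cv2
from cell import env
def K(p):
    f=240/np.tan(np.radians(p["fovy"])/2); return np.array([[f,0,p["cx"]],[0,f,p["cy"]],[0,0,1.]])
def Rot(r): 
    from scipy.spatial.transform import Rotation as R
    return R.from_euler('xyz',r).as_matrix()
def shot(name,fn=None):
    s=env.state(); p=env.read_camera(name)
    if name=="wrist":
        M=np.eye(4); M[:3,:3]=Rot(s["tcp_rot"]); M[:3,3]=s["eef_pos"]; p["Tw"]=M@np.array(p["mount"])
    else: p["Tw"]=np.array(p["T"])
    if fn: cv2.imwrite("pics/"+fn,p["color"][:,:,::-1])
    return p
def px2w(p,uv,z):
    uv=np.array(uv,float).reshape(-1,1,2); n=cv2.undistortPoints(uv,K(p),np.array(p["D"],float)).reshape(-1,2)
    d=np.c_[n,np.ones(len(n))]@p["Tw"][:3,:3].T; o=p["Tw"][:3,3]
    z=np.broadcast_to(z,len(n)); return o+d*((z-o[2])/d[:,2])[:,None]
def w2px(p,X):
    T=np.linalg.inv(p["Tw"]); return cv2.projectPoints(np.array(X,float).reshape(-1,3),cv2.Rodrigues(T[:3,:3])[0],T[:3,3],K(p),np.array(p["D"],float))[0].reshape(-1,2)
E
cat > a.py <<'E'
from h import *
s=env.state(); print({k:np.round(v,3) for k,v in s.items()})
for n in("top","scene","wrist"):
    p=shot(n,n+"0.png"); print(n,p["Tw"].round(2).tolist(),p["fovy"])
    for l in "marker nose_face shutter_tab tray rack roller_blue roller_blue_collar_end roller_yellow roller_yellow_collar_end roller_red roller_red_collar_end screwdriver wrench cleaner mug caliper test_block".split():
        r=env.search_frame(l,p)
        if r: print(l,[(np.round(x["point"]).tolist(),round(x["score"],2)) for x in r[:3]])
E
python3 a.py
```

```text
pics
{'t': np.float64(0.0), 'joints': array([ 1.226,  0.492,  1.559,  0.   ,  1.092, -0.106]), 'qvel': array([-0.   ,  0.001, -0.   , -0.   ,  0.   , -0.002]), 'tau': array([ 1.0000e-03, -6.1265e+01, -2.5820e+01,  6.9000e-02,  4.8000e-02,
       -0.0000e+00]), 'eef_pos': array([147.729, 607.045, 214.044]), 'tcp_rot': array([-3.14 , -0.   ,  2.903]), 'ft_force': array([0.293, 0.077, 0.207]), 'moment': array([-0.042, -0.049, -0.02 ]), 'opening': np.float64(1.0)}
top [[0.01, -0.98, 0.2, 332.74], [-1.0, -0.01, 0.02, -96.58], [-0.01, -0.2, -0.98, 1064.31], [0.0, 0.0, 0.0, 1.0]] 48.779826641257664
marker [([648.0, -191.0, 31.0], 0.74), ([550.0, 344.0, 92.0], 0.57)]
nose_face [([543.0, 243.0, 66.0], 0.61), ([547.0, 272.0, 52.0], 0.6)]
shutter_tab [([544.0, 241.0, 70.0], 0.5)]
tray [([448.0, -193.0, 30.0], 0.7), ([546.0, -188.0, 6.0], 0.57)]
rack [([552.0, 4.0, 29.0], 0.86)]
roller_blue [([447.0, -189.0, 28.0], 0.59)]
roller_blue_collar_end [([449.0, -188.0, 31.0], 0.88)]
roller_yellow [([602.0, -312.0, 25.0], 0.85), ([648.0, -192.0, 33.0], 0.77), ([479.0, -326.0, 26.0], 0.76)]
roller_yellow
[... 1093 characters left out ...]
llow_collar_end [([657.0, -194.0, 31.0], 0.98), ([338.0, -263.0, 27.0], 0.85), ([492.0, -326.0, 26.0], 0.6)]
roller_red [([368.0, -400.0, 58.0], 0.34)]
screwdriver [([539.0, -100.0, 20.0], 0.79), ([553.0, 261.0, 49.0], 0.44)]
wrench [([356.0, 232.0, 11.0], 0.94)]
cleaner [([778.0, 60.0, 91.0], 0.87), ([352.0, 234.0, 8.0], 0.47)]
mug [([371.0, -399.0, 55.0], 0.67), ([658.0, -194.0, 26.0], 0.39)]
caliper [([712.0, -382.0, 4.0], 0.9), ([457.0, -188.0, 29.0], 0.38), ([557.0, 259.0, 52.0], 0.36)]
test_block [([727.0, 212.0, 15.0], 0.88), ([549.0, 241.0, 82.0], 0.27)]
wrist [[0.24, 0.94, 0.23, 84.65], [0.97, -0.23, -0.05, 621.99], [0.0, 0.24, -0.97, 385.07], [0.0, 0.0, 0.0, 1.0]] 69.84268087618148
```

View pics/top0.png

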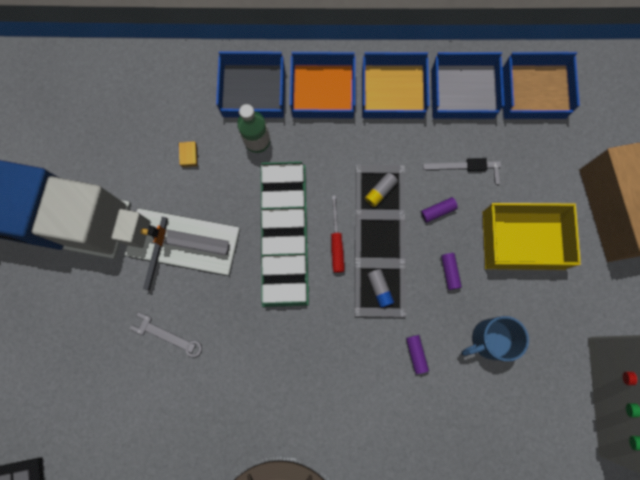

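View pics/scene0.png

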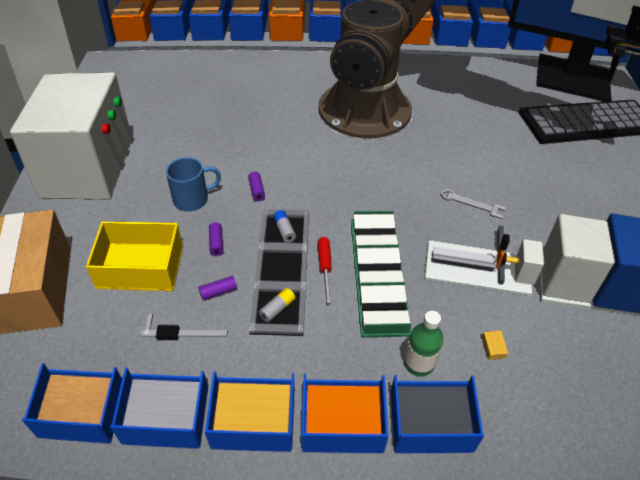

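Blue (collar towards the robot) and yellow are in the tray, red is absent. The purple look-alikes lie outside the tray. I'll move over the marker and look closely with the wrist camera.

carry_out --pt "0.032 -0.034 0.004 0 0 -6.9" --pt "0.032 -0.034 0.004 0 0 -6.9" --pt "0.032 -0.034 0.004 0 0 -6.9" --pt "0.032 -0.034 0.004 0 0 -6.9" --pt "0.032 -0.034 0.004 0 0 -6.9" --pt "0.032 -0.034 0.004 0 0 -6.9" --pt "0.032 -0.034 0.004 0 0 -6.9" --pt "0.032 -0.034 0.004 0 0 -6.9" --pt "0.032 -0.034 0.004 0 0 -6.9" --pt "0.032 -0.034 0.004 0 0 -6.9" --pt "0.032 -0.034 0.004 0 0 -6.9" --pt "0.032 -0.034 0.004 0 0 -6.9"

```text
t: 3.9
eef_pos: [532.9, 197.6, 263.0]
tcp_rot: [3.141, -0.0, 1.453]
ft_force: [0.3, 0.8, 0.3]
opening: 1.002
```

carry_out --pt "0 0 0 0 0 0" --pt "0 0 0 0 0 0" --pt "0 0 0 0 0 0"

```text
t: 4.2
eef_pos: [531.1, 199.8, 262.6]
tcp_rot: [-3.141, -0.0, 1.459]
ft_force: [-0.4, 0.2, -0.0]
opening: 1.002
```

```bash
cat > b.py <<'E'
from h import *
import sys
p=shot("wrist",sys.argv[1]); s=env.state(); print(s["t"],s["eef_pos"].round(1),s["tcp_rot"].round(3),s["joints"].round(2))
for l in sys.argv[2:]:
    print(l,[(np.round(x["point"],1).tolist(),round(x["score"],2)) for x in env.search_frame(l,p)[:3]])
E
python3 b.py w1.png nose_face shutter_tab marker
```

```text
4.25 [531.1 200.1 262.7] [-3.141 -0.     1.46 ] [0.24 0.36 1.64 0.   1.14 0.36]
nose_face [([546.2, 263.6, 51.0], 0.65)]
shutter_tab [([541.3, 247.5, 102.4], 0.7), ([538.2, 15.5, 26.6], 0.25)]
marker [([551.8, 304.7, 68.0], 0.97)]
```

View pics/w1.png

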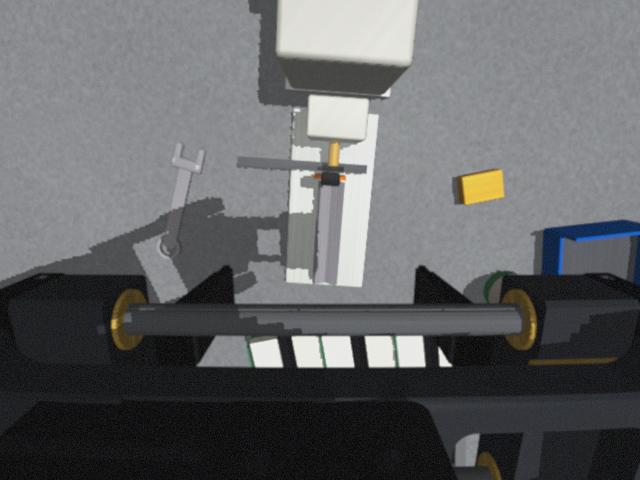

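The wrist picture shows the groove from about (328,283) to (331,185), with the tab at (331,179). A half turn at the marker would take joint 6 past its range, so I'll turn each roller end for end by regrasping it in the tray. Next I zoom in to get the marker pose.

Run:
```python
import cv2
a=cv2.imread("pics/w1.png")[80:300,230:400]; cv2.imwrite("pics/w1z.png",cv2.resize(a,None,fx=2.7,fy=2.7,interpolation=cv2.INTER_CUBIC)) 
a=cv2.imread("pics/top0.png")[150:330,250:450]; cv2.imwrite("pics/t0z.png",cv2.resize(a,None,fx=3.3,fy=3.3,interpolation=cv2.INTER_CUBIC))
```

```text
(no output)
```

View pics/w1z.png

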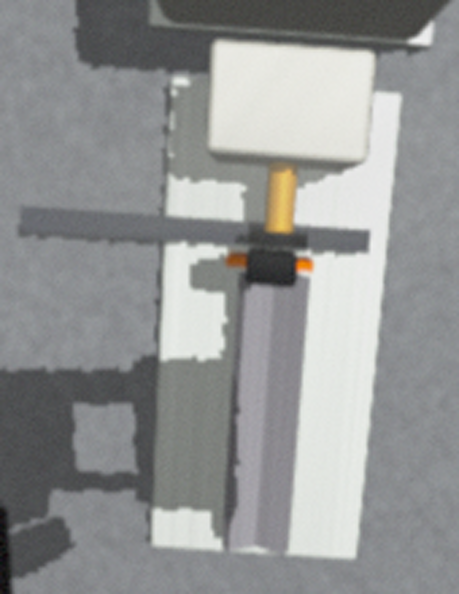

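View pics/t0z.png

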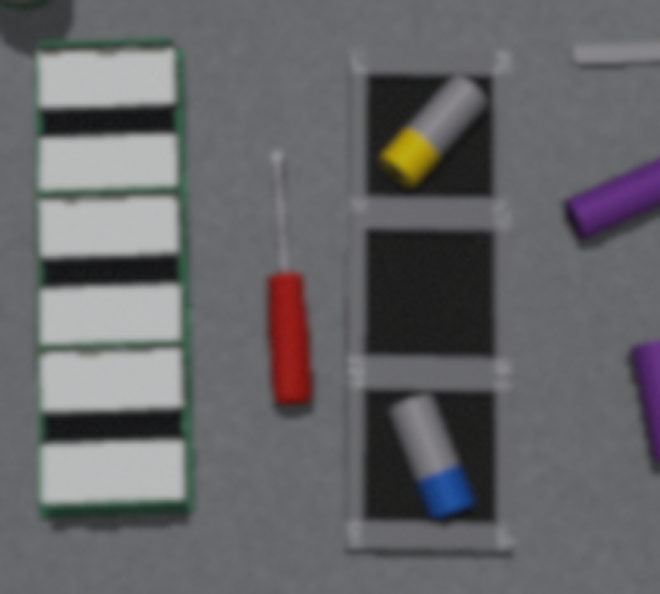

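```bash
cat > c.py <<'E'
from h import *
# recreate wrist view from stored pose: camera call again (arm still)
p=shot("wrist")
f=lambda q,z,o,s,p: px2w(p,np.array(q,float)/s+np.array(o),z).round(1)
g=f([[229,550],[288,552],[243,290],[307,290]],36,(230,80),2.7,p); print("groove",g.tolist())
a=(g[0]+g[1])/2;b=(g[2]+g[3])/2;print("axis end",a,"dir",np.arctan2(*(b-a)[[1,0]]),np.linalg.norm(b-a))
print("edges dir",[np.arctan2(*(g[i+2]-g[i])[[1,0]]).round(3) for i in(0,1)])
print("tabtop",f([[248,250],[296,250],[247,274],[296,276]],104,(230,80),2.7,p).tolist())
print("track", f([[20,220],[365,240]],40,(230,80),2.7,p).tolist())
t=shot("top")
print("rack grooves L/R z25",f([[42,121],[175,119],[42,271],[180,268],[44,428],[184,424]],25,(250,150),3.3,t).tolist())
print("rack corners z10",f([[38,42],[180,38],[42,515],[190,508]],12,(250,150),3.3,t).tolist())
print("mid pocket",f([[366,230],[494,230],[366,356],[494,356]],5,(250,150),3.3,t).tolist())
for n in("blue","yellow"):
    print(n,[(l,env.search_frame(f"roller_{n}_{l}_end",t)[:2]) for l in("collar","plain")])
print("blue axis",f([[410,402],[447,508]],19,(250,150),3.3,t).tolist())
print("yel axis",f([[472,88],[395,175]],19,(250,150),3.3,t).tolist())
E
python3 c.py
```

```text
groove [[512.0, 117.2, 36.0], [538.5, 113.3, 36.0], [531.5, 232.8, 36.0], [558.5, 229.8, 36.0]]
axis end [525.25 115.25  36.  ] dir 1.4022261139576684 117.7185839194475
edges dir [np.float64(1.404), np.float64(1.401)]
tabtop [[536.1, 251.8, 104.0], [552.7, 249.9, 104.0], [534.8, 243.6, 104.0], [551.8, 241.0, 104.0]]
track [[442.9, 272.2, 40.0], [584.4, 248.0, 40.0]]
rack grooves L/R z25 [[649.9, 48.7, 25.0], [652.0, -33.7, 25.0], [554.9, 45.4, 25.0], [557.6, -38.7, 25.0], [458.8, 40.7, 25.0], [462.1, -43.1, 25.0]]
rack corners z10 [[705.9, 54.9, 12.0], [709.4, -35.0, 12.0], [408.0, 41.7, 12.0], [413.2, -47.0, 12.0]]
mid pocket [[587.3, -153.0, 5.0], [588.0, -232.5, 5.0], [507.8, -152.9, 5.0], [508.7, -231.3, 5.0]]
blue [('collar', [{'point': [447.7, -187.0, 33.0], 'score': 0.61}]), ('plain', [{'point': [446.2, -189.6, 31.9], 'score': 0.95}, {'point': [355.6, 239.9, 10.1], 'score': 0.75}])]
yellow [('collar', [{'point': [645.0, -192.0, 31.7], 'score': 0.78}, {'point': [482.6, -325.4, 20.5], 'score': 0.67}]), ('plain', [{'point': [480.1, -329.3, 20.8], 'score': 0.95}, {'point': [652.2, -193.9, 33.4], 'score': 0.83}])]
blue axis [[477.7, -178.6, 19.0], [414.5, -200.2, 19.0]]
yel axis [[675.5, -218.3, 19.0], [619.0, -170.1, 19.0]]
```

carry_out --pt "0.007 0.023 -0.01 0 0 -1.6" --pt "0.007 0.022 -0.01 0 0 -1.6" --pt "0 0 -0.035 0 0 0" --pt "0 0 -0.035 0 0 0" --pt "0 0 -0.035 0 0 0" --pt "0 0 -0.03 0 0 0" --pt "0 0 -0.023 0 0 0" --pt "0 0 0 0 0 0" --pt "0 0 0 0 0 0"

```text
t: 5.6
eef_pos: [546.1, 244.4, 85.1]
tcp_rot: [-3.142, 0.0, 1.402]
ft_force: [-0.2, 0.4, 0.6]
opening: 1.005
```

carry_out --pt "0 0 0 0 0 0" --pt "0 0 0 0 0 0" --pt "0 0 0 0 0 0" --pt "0 0 0 0 0 0" --pt "0 0 0 0 0 0" --pt "0 0 0 0 0 0" --pt "0 0 0 0 0 0" --pt "0 0 0 0 0 0" --fingers 0.0

```text
t: 6.4
eef_pos: [545.8, 244.3, 84.7]
tcp_rot: [3.141, 0.0, 1.402]
ft_force: [-0.1, -0.2, 0.9]
opening: 0.385
```

```bash
python3 b.py w2.png
```

```text
6.45 [545.8 244.3  84.6] [3.142 0.    1.402] [ 0.31  0.61  1.75 -0.    0.78  0.48]
```

View pics/w2.png

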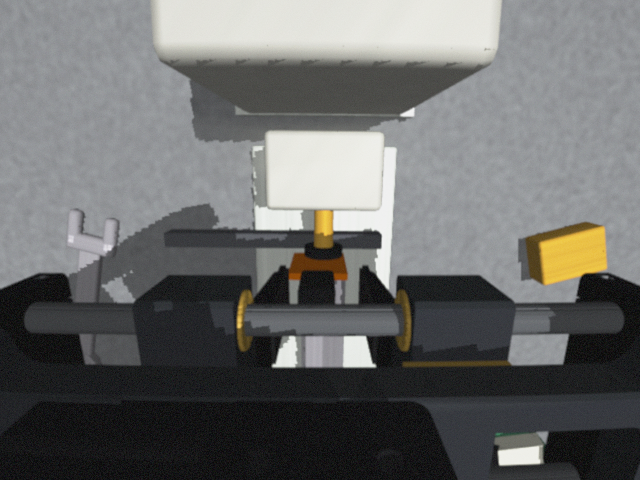

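The tab (shaft at about (322,290)) sits centred between the fingers, and the yaw looks right. I'll close fully and drag the shutter 71 mm.

carry_out --pt "0 0 0 0 0 0" --pt "0 0 0 0 0 0" --pt "0 0 0 0 0 0" --pt "0 0 0 0 0 0" --pt "0 0 0 0 0 0"

```text
t: 6.95
eef_pos: [545.4, 244.3, 84.6]
tcp_rot: [-3.141, 0.0, 1.402]
ft_force: [-4.1, 1.1, 2.6]
opening: 0.187
```

carry_out --pt "-0.01 0.0017 0 0 0 0" --pt "-0.01 0.0017 0 0 0 0" --pt "-0.01 0.0017 0 0 0 0" --pt "-0.01 0.0017 0 0 0 0" --pt "-0.01 0.0017 0 0 0 0" --pt "-0.01 0.0017 0 0 0 0" --pt "-0.005 0.0008 0 0 0 0" --pt "-0.003 0.0005 0 0 0 0" --pt "-0.002 0.0003 0 0 0 0" --pt "0 0 0 0 0 0" --pt "0 0 0 0 0 0"

```text
t: 8.05
eef_pos: [476.3, 256.6, 84.7]
tcp_rot: [3.139, -0.001, 1.402]
ft_force: [7.1, 4.5, -8.3]
opening: 0.186
```

```bash
python3 b.py w3.png; python3 -c "
from h import *;shot('scene','s3.png');print(env.state()['ft_force'])"
```

```text
8.1 [476.3 256.7  84.7] [ 3.139e+00 -1.000e-03  1.402e+00] [ 0.37  0.55  1.9  -0.    0.7   0.54]
[ 6.40120714  4.93315457 -7.50627688]
```

View pics/w3.png

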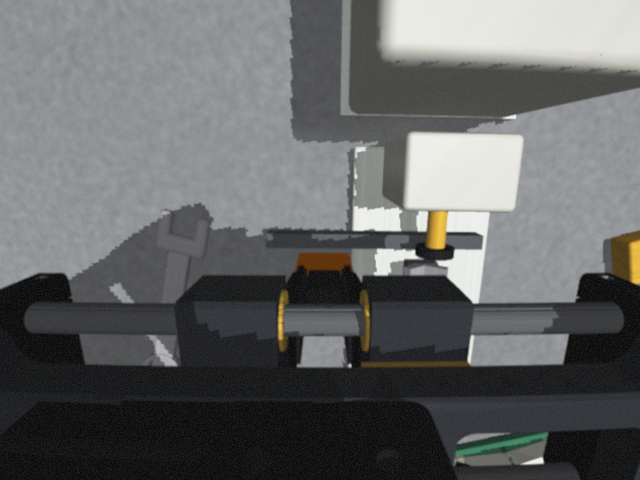

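The shutter moved 70.2 mm and now presses on its stop with about 7 N, so it is open. I'll release it and go over the blue roller.

carry_out --pt "0 0 0 0 0 0" --pt "0 0 0 0 0 0" --pt "0 0 0 0 0 0" --pt "0 0 0 0 0 0" --pt "0 0 0.03 0 0 0" --pt "0 0 0.04 0 0 0" --pt "0 0 0.04 0 0 0" --fingers 0.55

```text
t: 8.85
eef_pos: [475.3, 255.9, 195.8]
tcp_rot: [-3.141, 0.001, 1.402]
ft_force: [0.9, 0.4, -0.9]
opening: 0.553
```

carry_out --pt "-0.002 -0.024 0 0 0 6.6" --pt "-0.002 -0.025 0 0 0 6.6" --pt "-0.002 -0.025 0 0 0 6.6" --pt "-0.002 -0.025 0 0 0 6.6" --pt "-0.002 -0.025 0 0 0 6.6" --pt "-0.002 -0.025 0 0 0 6.6" --pt "-0.002 -0.025 0 0 0 6.6" --pt "-0.002 -0.025 0 0 0 6.6" --pt "-0.002 -0.025 0 0 0 6.6"

```text
t: 9.75
eef_pos: [457.4, 31.1, 194.8]
tcp_rot: [3.142, 0.0, 2.443]
ft_force: [1.7, -0.5, 0.2]
opening: 0.552
```

carry_out --pt "-0.002 -0.025 0 0 0 6.6" --pt "-0.002 -0.025 0 0 0 6.6" --pt "-0.002 -0.025 0 0 0 6.6" --pt "-0.002 -0.025 0 0 0 6.6" --pt "-0.002 -0.025 0 0 0 6.6" --pt "-0.002 -0.025 0 0 0 6.6" --pt "-0.002 -0.025 0 0 0 6.6" --pt "-0.002 -0.025 0 0 0 6.6" --pt "-0.002 -0.022 0 0 0 6.5" --pt "0 0 0 0 0 0" --pt "0 0 0 0 0 0"

```text
t: 10.85
eef_pos: [439.5, -189.8, 194.6]
tcp_rot: [3.141, -0.0, -2.813]
ft_force: [-1.1, 0.7, 0.2]
opening: 0.55
```

```bash
python3 b.py w4.png roller_blue roller_blue_collar_end roller_blue_plain_end; python3 -c "
from h import *;shot('top','t4.png')"
```

```text
10.9 [ 439.6 -189.4  194.6] [ 3.141 -0.    -2.812] [-0.54  0.31  1.93  0.    0.9  -2.45]
roller_blue [([445.7, -195.0, 28.9], 0.81)]
roller_blue_collar_end [([443.2, -189.1, 29.3], 0.78)]
roller_blue_plain_end [([442.8, -184.3, 31.9], 0.97), ([549.1, -103.5, 22.8], 0.69)]
```

View pics/w4.png

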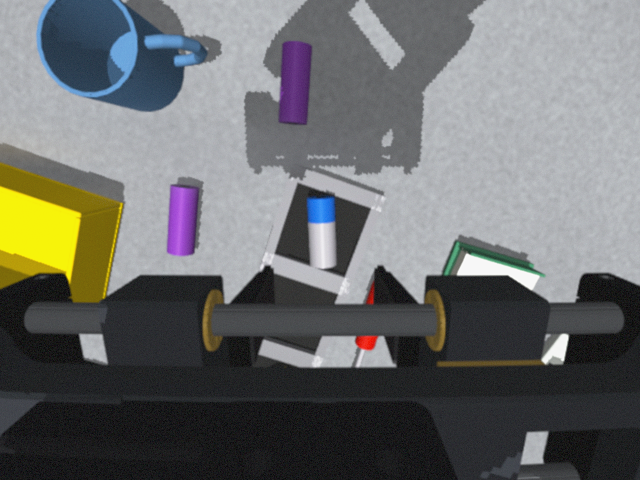

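View pics/t4.png

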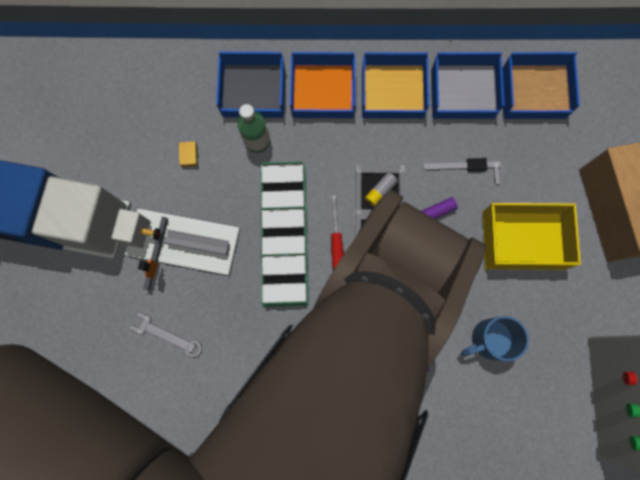

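The shutter shows open in the top view. In the wrist view the blue roller runs from (320,198) to (323,266), collar up, as expected.

Run:
```python
from h import *
p=shot("wrist")
e=px2w(p,[[320.5,196],[323.5,267]],[28,28]); print(e.round(1), np.degrees(np.arctan2(*(e[0]-e[1])[[1,0]])), np.linalg.norm(e[0]-e[1]), e.mean(0))
c=p["color"][190:275,295:350].copy()[:,:,::-1]; cv2.imwrite("pics/w4z.png",cv2.resize(c,None,fx=7,fy=7,interpolation=cv2.INTER_CUBIC))
```

```text
[[ 413.7 -202.2   28. ]
 [ 481.6 -175.7   28. ]] -158.65724410100336 72.87545153232115 [ 447.63963651 -188.91566442   28.        ]
```

View pics/w4z.png

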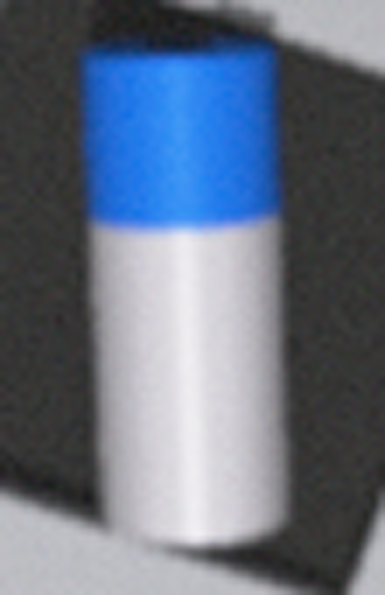

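carry_out --pt "0.0075 0 -0.035 0 0 1" --pt "0 0 -0.035 0 0 0" --pt "0 0 -0.035 0 0 0" --pt "0 0 -0.035 0 0 0" --pt "0 0 -0.025 0 0 0" --pt "0 0 -0.014 0 0 0" --pt "0 0 0 0 0 0" --pt "0 0 0 0 0 0"

```text
t: 11.95
eef_pos: [447.5, -189.8, 15.9]
tcp_rot: [3.141, -0.0, -2.792]
ft_force: [-0.3, -0.3, 0.1]
opening: 0.549
```

carry_out --pt "0 0 0 0 0 0" --pt "0 0 0 0 0 0" --pt "0 0 0 0 0 0" --pt "0 0 0 0 0 0" --pt "0 0 0 0 0 0" --pt "0 0 0 0 0 0" --pt "0 0 0 0 0 0" --fingers 0.0

```text
t: 12.65
eef_pos: [447.4, -189.9, 16.0]
tcp_rot: [-3.141, 0.0, -2.792]
ft_force: [-0.8, 1.4, 6.0]
opening: 0.289
```

carry_out --pt "0 0 0.02 0 0 0" --pt "0 0 0.04 0 0 0" --pt "0 0 0.04 0 0 0" --pt "0 0 0.04 0 0 0" --pt "0 0 0 0 0 0"

```text
t: 13.15
eef_pos: [448.9, -190.8, 159.9]
tcp_rot: [-3.136, 0.005, -2.792]
ft_force: [-0.4, 0.0, -2.3]
opening: 0.286
```

```bash
python3 b.py w5.png
```

```text
13.2 [ 448.  -190.3  157.5] [-3.138e+00  3.000e-03 -2.792e+00] [-0.54  0.37  1.96  0.    0.81 -2.46]
```

View pics/w5.png

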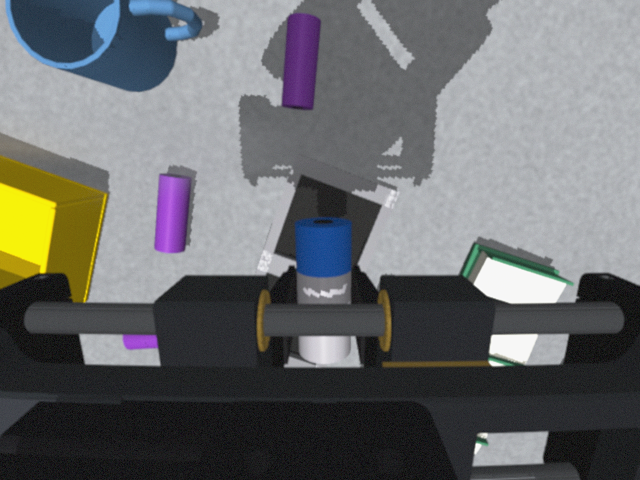

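Blue is held with its collar along the tool's +x, opening 0.286. I'll carry it over the marker.

carry_out --pt "0.005 0.021 0 0 0 -6.7" --pt "0.005 0.022 0 0 0 -6.7" --pt "0.005 0.022 0 0 0 -6.7" --pt "0.005 0.022 0 0 0 -6.7" --pt "0.005 0.022 0 0 0 -6.7" --pt "0.005 0.022 0 0 0 -6.7" --pt "0.005 0.022 0 0 0 -6.7" --pt "0.005 0.022 0 0 0 -6.7" --pt "0.005 0.022 0 0 0 -6.7"

```text
t: 14.1
eef_pos: [491.7, 8.0, 153.9]
tcp_rot: [-3.14, -0.002, 2.434]
ft_force: [-0.2, 0.2, -1.6]
opening: 0.288
```

carry_out --pt "0.005 0.022 0 0 0 -6.7" --pt "0.005 0.022 0 0 0 -6.7" --pt "0.005 0.022 0 0 0 -6.7" --pt "0.005 0.022 0 0 0 -6.7" --pt "0.005 0.022 0 0 0 -6.7" --pt "0.005 0.021 0 0 0 -6.7" --pt "0.005 0.021 0 0 0 -6.6" --pt "0.005 0.021 0 0 0 -6.6" --pt "0.005 0.02 0 0 0 0" --pt "0 0 0 0 0 0" --pt "0 0 0 0 0 0"

```text
t: 15.2
eef_pos: [536.5, 200.0, 154.0]
tcp_rot: [-3.139, 0.001, 1.508]
ft_force: [-0.9, -0.1, -1.6]
opening: 0.291
```

```bash
python3 b.py w6.png
```

```text
15.25 [536.6 199.6 154.3] [-3.139e+00  1.000e-03  1.507e+00] [ 0.24  0.49  1.76 -0.    0.9   0.3 ]
```

View pics/w6.png

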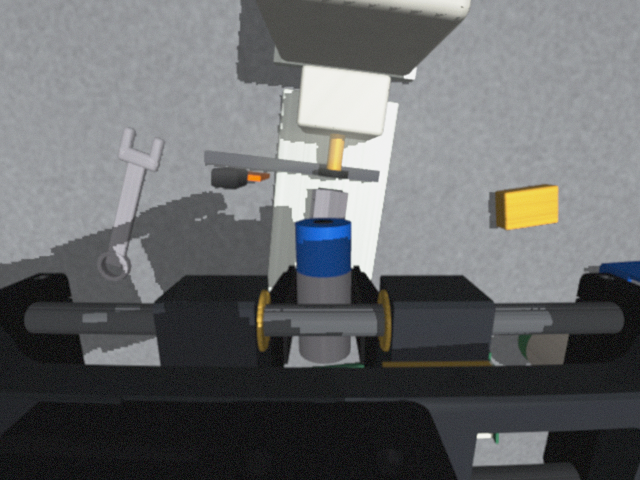

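carry_out --pt "0.002 0 -0.02 0 0 -6.1" --pt "0 0 -0.03 0 0 0" --pt "0 0 -0.03 0 0 0" --pt "0 0 0 0 0 0" --pt "0 0 0 0 0 0"

```text
t: 15.75
eef_pos: [539.3, 199.5, 75.8]
tcp_rot: [-3.141, 0.0, 1.399]
ft_force: [-0.1, 0.9, -2.0]
opening: 0.288
```

```bash
python3 b.py w7.png
python3 - <<'E'
import cv2
a=cv2.imread("pics/w7.png")[60:340,180:460]; cv2.imwrite("pics/w7z.png",cv2.resize(a,None,fx=2.1,fy=2.1,interpolation=cv2.INTER_CUBIC))
E
```

```text
15.8 [539.8 199.7  76.6] [ 3.141 -0.     1.4  ] [ 0.24  0.59  1.81 -0.    0.73  0.41]
```

View pics/w7z.png

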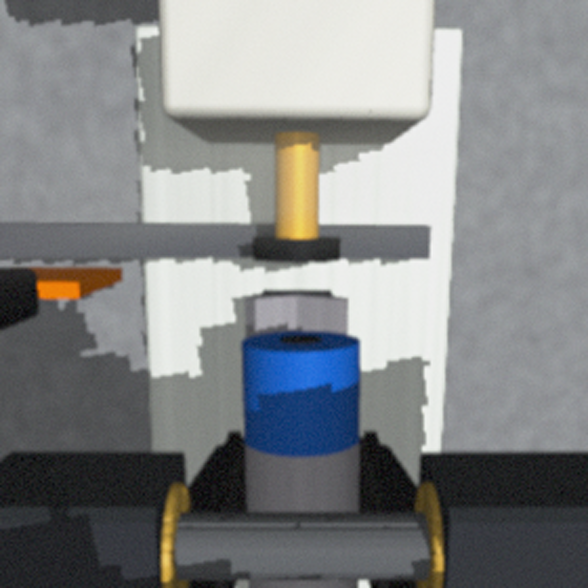

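Run:
```python
from h import *
p=shot("wrist"); s=env.state()
c=lambda u,v:(180+u/2.1,60+v/2.1)
R=Rot(s["tcp_rot"])
for n,uv,z in(("grooveL far",c(250,297),36),("grooveR far",c(347,297),36),("noseL",c(254,247),45),("noseR",c(340,247),45),("valley",c(298,315),29),("rollL",c(243,345),78),("rollR",c(360,345),78)):
    X=px2w(p,[uv],z)[0]; print(n,X.round(1),"tool",(R.T@(X-s["eef_pos"])).round(1))
```

```text
grooveL far [532.2 240.6  36. ] tool [ 38.8 -14.7  41. ]
grooveR far [560.2 235.8  36. ] tool [38.8 13.7 41.1]
noseL [536.7 255.   45. ] tool [ 53.7 -12.7  32. ]
noseR [560.1 251.   45. ] tool [53.7 11.  32.1]
valley [545. 232.  29.] tool [32.4 -0.7 48.1]
rollL [532.2 234.2  78. ] tool [ 32.4 -13.5  -1. ]
rollR [559.6 229.4  78. ] tool [32.4 14.3 -0.9]
```

Aligned to about 1 mm. I'll lower it into the groove.

carry_out --pt "-0.0008 0 -0.015 0 0 0" --pt "0 0 -0.014 0 0 0" --pt "0 0 -0.002 0 0 0" --pt "0 0 -0.001 0 0 0" --pt "0 0 -0.001 0 0 0" --pt "0 0 0 0 0 0"

```text
t: 16.45
eef_pos: [538.8, 200.2, 43.2]
tcp_rot: [3.141, -0.0, 1.4]
ft_force: [-0.4, -0.8, 0.6]
opening: 0.288
```

carry_out --pt "0 0 -0.001 0 0 0" --pt "0 0 0 0 0 0" --pt "0 0 0 0 0 0"

```text
t: 16.75
eef_pos: [538.8, 200.2, 42.9]
tcp_rot: [3.14, -0.001, 1.4]
ft_force: [-3.5, -0.9, 10.1]
opening: 0.289
```

Seated in the groove (10 N up). I'll release it, go down 4 mm and regrip for a firmer hold.

carry_out --pt "0 0 0 0 0 0" --pt "0 0 0 0 0 0" --pt "0 0 0 0 0 0" --pt "0 0 -0.002 0 0 0" --pt "0 0 -0.001 0 0 0" --pt "0 0 0 0 0 0" --fingers 0.42

```text
t: 17.35
eef_pos: [538.4, 200.0, 38.4]
tcp_rot: [-3.141, 0.0, 1.4]
ft_force: [0.9, 0.0, -0.6]
opening: 0.421
```

carry_out --pt "0 0 0 0 0 0" --pt "0 0 0 0 0 0" --pt "0 0 0 0 0 0" --pt "0 0 0 0 0 0" --pt "0 0 0 0 0 0" --fingers 0.0

```text
t: 17.85
eef_pos: [537.5, 200.2, 38.6]
tcp_rot: [-3.14, 0.0, 1.4]
ft_force: [-5.1, 2.2, 2.6]
opening: 0.289
```

```bash
python3 b.py w8.png
```

```text
17.9 [537.5 200.2  38.6] [-3.14  0.    1.4 ] [0.24 0.65 1.84 0.   0.65 0.41]
```

View pics/w8.png

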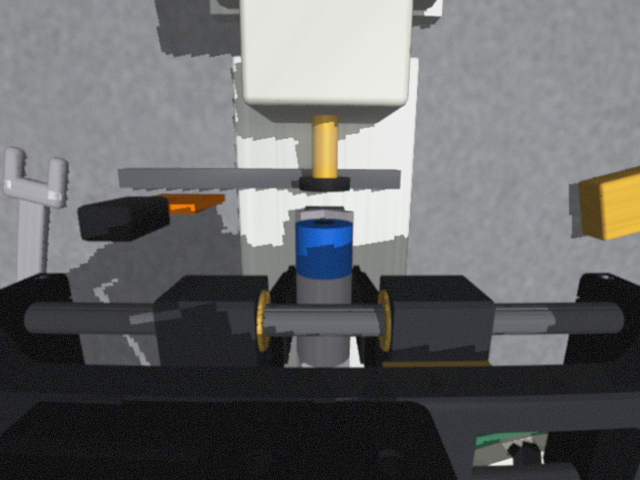

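Regripped. The groove lies about 1.3 mm towards the robot of my estimate, so I correct for that and push along it.

carry_out --pt "-0.001 0 0 0 0 0" --pt "0.0008 0.005 0 0 0 0" --pt "0.0009 0.005 0 0 0 0" --pt "0.0008 0.005 0 0 0 0" --pt "0.0005 0.003 0 0 0 0" --pt "0.0005 0.003 0 0 0 0" --pt "0.0005 0.003 0 0 0 0" --pt "0.0003 0.002 0 0 0 0" --pt "0.0002 0.001 0 0 0 0" --pt "0 0 0 0 0 0"

```text
t: 18.9
eef_pos: [542.0, 226.0, 38.6]
tcp_rot: [-3.141, 0.002, 1.4]
ft_force: [0.2, -12.1, 1.6]
opening: 0.286
```

```bash
python3 b.py w9.png; python3 -c "
from h import *;print(env.state()['ft_force'])"
```

```text
18.95 [542.  226.   38.6] [-3.141e+00  2.000e-03  1.400e+00] [ 0.28  0.66  1.81 -0.    0.67  0.46]
[ -0.58244614 -12.25157055   0.97958846]
```

View pics/w9.png

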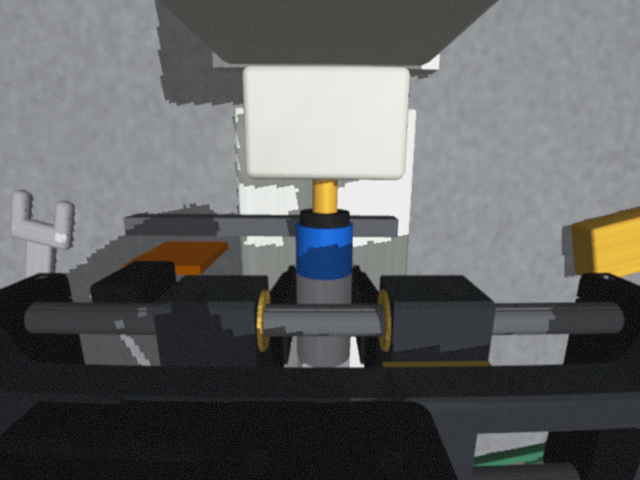

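carry_out --pt "0.0002 0.001 0 0 0 0" --pt "0 0 0 0 0 0" --pt "0 0 0 0 0 0" --pt "0 0 0 0 0 0" --pt "0 0 0 0 0 0" --pt "0 0 0 0 0 0" --pt "0 0 0 0 0 0" --pt "0 0 0 0 0 0"

```text
t: 19.75
eef_pos: [542.0, 226.1, 38.6]
tcp_rot: [-3.141, 0.003, 1.4]
ft_force: [-0.7, -19.5, 4.0]
opening: 0.286
```

The force rose 7 N with no further travel, so the nose is hard home and has been held 0.8 s. I'll back off, lift, and carry the roller to the middle pocket to turn it.

carry_out --pt "-0.0017 -0.01 0 0 0 0" --pt "-0.0017 -0.01 0 0 0 0" --pt "-0.0017 -0.01 0 0 0 0" --pt "0 0 0.02 0 0 0" --pt "0 0 0.03 0 0 0" --pt "0 0 0.035 0 0 0" --pt "0 0 0.035 0 0 0"

```text
t: 20.45
eef_pos: [536.8, 197.6, 159.6]
tcp_rot: [-3.141, 0.0, 1.4]
ft_force: [0.3, -0.1, -1.9]
opening: 0.287
```

carry_out --pt "0.0006 -0.022 0 0 0 -7" --pt "0.0006 -0.022 0 0 0 -7" --pt "0.0006 -0.022 0 0 0 -7" --pt "0.0006 -0.022 0 0 0 -7" --pt "0.0006 -0.022 0 0 0 -7" --pt "0.0006 -0.022 0 0 0 -7" --pt "0.0006 -0.022 0 0 0 -7" --pt "0.0006 -0.022 0 0 0 -7" --pt "0.0006 -0.022 0 0 0 -7"

```text
t: 21.35
eef_pos: [542.2, -1.1, 158.5]
tcp_rot: [3.142, 0.0, 0.296]
ft_force: [0.5, -0.1, -3.1]
opening: 0.286
```

carry_out --pt "0.0006 -0.022 0 0 0 -7" --pt "0.0006 -0.022 0 0 0 -7" --pt "0.0006 -0.022 0 0 0 -7" --pt "0.0006 -0.022 0 0 0 -7" --pt "0.0006 -0.022 0 0 0 -7" --pt "0.0006 -0.021 0 0 0 -7" --pt "0.0006 -0.021 0 0 0 -7" --pt "0.0006 -0.021 0 0 0 -7" --pt "0.0006 -0.021 0 0 0 -6.2" --pt "0 0 0 0 0 0" --pt "0 0 0 0 0 0"

```text
t: 22.45
eef_pos: [547.4, -194.1, 158.3]
tcp_rot: [3.141, 0.001, -0.784]
ft_force: [-0.1, 0.0, -2.7]
opening: 0.288
```

```bash
python3 b.py w10.png
```

```text
22.5 [ 547.5 -193.6  158.4] [ 3.141e+00  1.000e-03 -7.830e-01] [-0.45  0.49  1.73  0.    0.92  1.9 ]
```

View pics/w10.png

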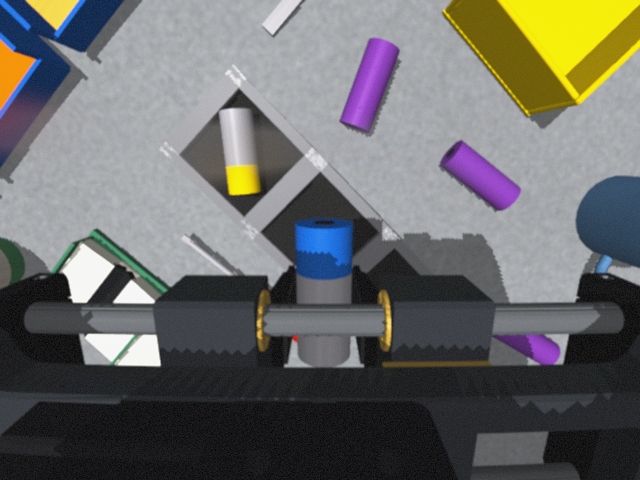

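The roller is over the middle pocket and yellow is still in its pocket. I'll lower it.

carry_out --pt "0 0.001 -0.03 0 0 0" --pt "0 0 -0.035 0 0 0" --pt "0 0 -0.035 0 0 0" --pt "0 0 -0.028 0 0 0" --pt "0 0 -0.014 0 0 0" --pt "0 0 -0.002 0 0 0" --pt "0 0 -0.001 0 0 0" --pt "0 0 0 0 0 0" --pt "0 0 0 0 0 0"

```text
t: 23.4
eef_pos: [548.5, -193.1, 14.9]
tcp_rot: [-3.141, -0.002, -0.785]
ft_force: [-0.0, -0.4, -1.4]
opening: 0.29
```

carry_out --pt "0 0 -0.001 0 0 0" --pt "0 0 0 0 0 0"

```text
t: 23.6
eef_pos: [548.0, -193.0, 13.1]
tcp_rot: [-3.141, -0.001, -0.785]
ft_force: [0.2, 0.3, -2.6]
opening: 0.29
```

carry_out --pt "0 0 -0.001 0 0 0" --pt "0 0 0 0 0 0" --pt "0 0 0 0 0 0"

```text
t: 23.9
eef_pos: [548.1, -193.0, 12.5]
tcp_rot: [-3.141, -0.001, -0.785]
ft_force: [-1.4, 0.6, 6.9]
opening: 0.287
```

Contact (7 N). I'll release gently, lift, turn the gripper 180° and look.

carry_out --pt "0 0 0 0 0 0" --pt "0 0 0 0 0 0" --pt "0 0 0 0 0 0" --pt "0 0 0 0 0 0" --pt "0 0 0.02 0 0 0" --pt "0 0 0.035 0 0 0" --pt "0 0 0.035 0 0 8.5" --pt "0 0 0.03 0 0 8.5" --pt "0 0 0 0 0 8.5" --pt "0 0 0 0 0 8.5" --pt "0 0 0 0 0 8.5" --fingers 0.5

```text
t: 25.0
eef_pos: [547.9, -192.9, 131.9]
tcp_rot: [3.141, -0.0, -0.037]
ft_force: [-0.2, -0.8, -0.5]
opening: 0.501
```

carry_out --pt "0 0 0 0 0 8.5" --pt "0 0 0 0 0 8.5" --pt "0 0 0 0 0 8.5" --pt "0 0 0 0 0 8.5" --pt "0 0 0 0 0 8.5" --pt "0 0 0 0 0 8.5" --pt "0 0 0 0 0 8.5" --pt "0 0 0 0 0 8.5" --pt "0 0 0 0 0 8.5" --pt "0 0 0 0 0 8.5" --pt "0 0 0 0 0 8.5" --pt "0 0 0 0 0 8.5"

```text
t: 26.2
eef_pos: [547.8, -192.9, 131.5]
tcp_rot: [-3.141, -0.0, 1.743]
ft_force: [-0.2, -0.1, 0.0]
opening: 0.5
```

carry_out --pt "0 0 0 0 0 8.5" --pt "0 0 0 0 0 8.5" --pt "0 0 0 0 0 8.5" --pt "0 0 0 0 0 8.5" --pt "0 0 0 0 0 1.5" --pt "0 0 0 0 0 0" --pt "0 0 0 0 0 0"

```text
t: 26.9
eef_pos: [547.9, -192.9, 131.6]
tcp_rot: [3.141, -0.0, 2.353]
ft_force: [0.7, 0.7, 0.2]
opening: 0.499
```

```bash
python3 b.py w11.png
```

```text
26.95 [ 547.9 -192.9  131.6] [ 3.142 -0.     2.354] [-0.45  0.52  1.76  0.    0.86 -1.24]
```

View pics/w11.png

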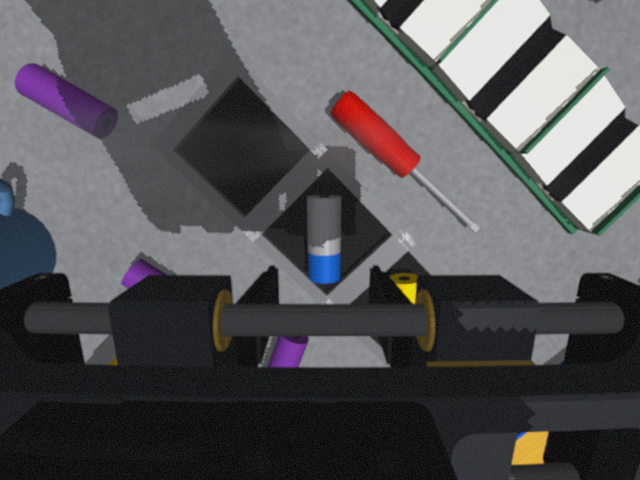

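Blue lies still at (324,240), now with its plain end along tool +x. I'll regrasp and carry it to the marker.

carry_out --pt "0 0 -0.035 0 0 0" --pt "0 0 -0.035 0 0 0" --pt "0 0 -0.03 0 0 0" --pt "0 0 -0.016 0 0 0" --pt "0 0 -0.002 0 0 0" --pt "0 0 0 0 0 0" --pt "0 0 0 0 0 0"

```text
t: 27.65
eef_pos: [548.4, -193.1, 14.7]
tcp_rot: [3.141, 0.001, 2.356]
ft_force: [-0.3, -0.3, -0.1]
opening: 0.503
```

carry_out --pt "0 0 0 0 0 0" --pt "0 0 0 0 0 0" --pt "0 0 0 0 0 0" --pt "0 0 0 0 0 0" --pt "0 0 0 0 0 0" --pt "0 0 0 0 0 0" --fingers 0.0

```text
t: 28.25
eef_pos: [548.1, -193.0, 14.1]
tcp_rot: [3.141, 0.001, 2.356]
ft_force: [-0.7, -0.4, 6.1]
opening: 0.286
```

carry_out --pt "0 0 0.02 0 0 0" --pt "0 0 0.04 0 0 0" --pt "0 0 0.04 0 0 0" --pt "0 0 0.045 0 0 0" --pt "-0.0006 0.022 0 0 0 -3" --pt "-0.0006 0.022 0 0 0 -3" --pt "-0.0006 0.022 0 0 0 -3" --pt "-0.0006 0.022 0 0 0 -3" --pt "-0.0006 0.022 0 0 0 -3" --pt "-0.0006 0.022 0 0 0 -3" --pt "-0.0006 0.022 0 0 0 -3" --pt "-0.0006 0.022 0 0 0 -3"

```text
t: 29.45
eef_pos: [542.7, -16.0, 158.3]
tcp_rot: [-3.141, -0.0, 1.935]
ft_force: [1.0, -0.1, -1.6]
opening: 0.291
```

carry_out --pt "-0.0006 0.022 0 0 0 -3" --pt "-0.0006 0.022 0 0 0 -3" --pt "-0.0006 0.022 0 0 0 -3" --pt "-0.0006 0.022 0 0 0 -3" --pt "-0.0006 0.022 0 0 0 -3" --pt "-0.0006 0.022 0 0 0 -3" --pt "-0.0006 0.022 0 0 0 -3" --pt "-0.0006 0.022 0 0 0 -3" --pt "-0.0006 0.022 0 0 0 -3" --pt "-0.0006 0.018 0 0 0 -3.6" --pt "0 0 0 0 0 0" --pt "0 0 0 0 0 0"

```text
t: 30.65
eef_pos: [536.8, 199.0, 158.3]
tcp_rot: [-3.141, 0.0, 1.406]
ft_force: [-0.8, -0.1, -1.4]
opening: 0.289
```

```bash
python3 b.py w12.png
```

```text
30.7 [536.9 198.6 158.4] [-3.141  0.     1.405] [ 0.24  0.48  1.75 -0.    0.91  0.41]
```

View pics/w12.png

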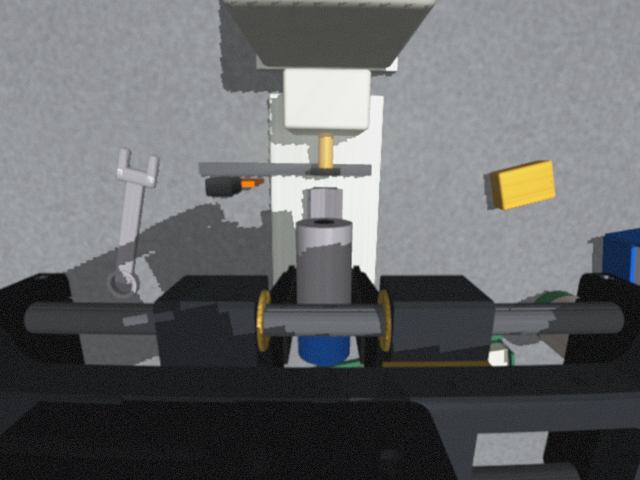

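carry_out --pt "0.0003 0 -0.035 0 0 -0.3" --pt "0 0 -0.035 0 0 0" --pt "0 0 -0.03 0 0 0" --pt "0 0 -0.014 0 0 0" --pt "0 0 -0.002 0 0 0" --pt "0 0 -0.001 0 0 0" --pt "0 0 0 0 0 0" --pt "0 0 0 0 0 0"

```text
t: 31.5
eef_pos: [538.0, 199.2, 42.9]
tcp_rot: [3.14, -0.001, 1.398]
ft_force: [0.1, -0.4, -1.9]
opening: 0.289
```

carry_out --pt "0 0 -0.001 0 0 0" --pt "0 0 0 0 0 0"

```text
t: 31.7
eef_pos: [537.5, 199.2, 41.1]
tcp_rot: [3.141, -0.0, 1.398]
ft_force: [-0.1, 0.2, -2.3]
opening: 0.29
```

carry_out --pt "0 0 -0.001 0 0 0" --pt "0 0 0 0 0 0" --pt "0 0 0 0 0 0"

```text
t: 32.0
eef_pos: [537.6, 199.2, 40.3]
tcp_rot: [3.141, -0.0, 1.398]
ft_force: [-2.1, -0.1, 5.4]
opening: 0.29
```

carry_out --pt "-0.0004 0 0 0 0 0" --pt "0.0008 0.005 0 0 0 0" --pt "0.0009 0.005 0 0 0 0" --pt "0.0008 0.005 0 0 0 0" --pt "0.0005 0.003 0 0 0 0" --pt "0.0005 0.003 0 0 0 0" --pt "0.0005 0.003 0 0 0 0" --pt "0.0003 0.002 0 0 0 0" --pt "0.0002 0.001 0 0 0 0" --pt "0 0 0 0 0 0"

```text
t: 33.0
eef_pos: [541.8, 225.0, 40.1]
tcp_rot: [3.141, 0.002, 1.399]
ft_force: [0.3, -11.1, 6.7]
opening: 0.288
```

carry_out --pt "0.0002 0.001 0 0 0 0" --pt "0 0 0 0 0 0" --pt "0 0 0 0 0 0"

```text
t: 33.3
eef_pos: [541.9, 225.8, 40.1]
tcp_rot: [3.141, 0.002, 1.399]
ft_force: [-0.3, -12.5, 7.4]
opening: 0.29
```

carry_out --pt "0.0002 0.001 0 0 0 0" --pt "0 0 0 0 0 0" --pt "0 0 0 0 0 0"

```text
t: 33.6
eef_pos: [542.0, 226.0, 40.1]
tcp_rot: [-3.141, 0.003, 1.399]
ft_force: [-0.2, -18.9, 8.3]
opening: 0.288
```

carry_out --pt "0.0002 0.001 0 0 0 0" --pt "0 0 0 0 0 0" --pt "0 0 0 0 0 0" --pt "0 0 0 0 0 0"

```text
t: 34.0
eef_pos: [542.0, 226.1, 40.1]
tcp_rot: [-3.141, 0.004, 1.399]
ft_force: [-0.9, -25.0, 9.9]
opening: 0.283
```

```bash
python3 b.py w13.png
```

```text
34.05 [542.  226.2  40.1] [-3.141  0.004  1.399] [ 0.28  0.66  1.8  -0.01  0.68  0.46]
```

View pics/w13.png

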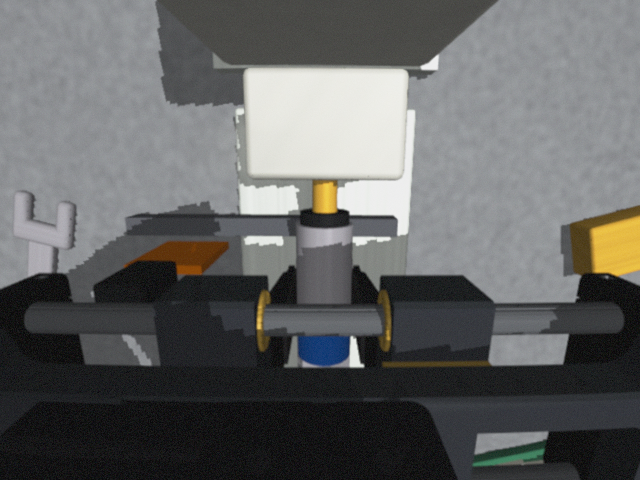

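Plain end hard home. I'll hold 0.3 s more, then back off and go to the rack's near groove.

carry_out --pt "0 0 0 0 0 0" --pt "0 0 0 0 0 0" --pt "0 0 0 0 0 0" --pt "-0.0017 -0.01 0 0 0 0" --pt "-0.0017 -0.01 0 0 0 0" --pt "-0.0017 -0.01 0 0 0 0" --pt "0 0 0.02 0 0 0" --pt "0 0 0.03 0 0 0" --pt "0 0 0.035 0 0 0" --pt "0 0 0.035 0 0 0"

```text
t: 35.05
eef_pos: [536.6, 199.0, 160.4]
tcp_rot: [-3.141, 0.001, 1.398]
ft_force: [0.9, -0.3, -2.3]
opening: 0.284
```

carry_out --pt "-0.0077 -0.02 0 0 0 1.2" --pt "-0.0077 -0.02 0 0 0 1.2" --pt "-0.0077 -0.02 0 0 0 1.2" --pt "-0.0077 -0.02 0 0 0 1.2" --pt "-0.0077 -0.02 0 0 0 1.2" --pt "-0.0077 -0.02 0 0 0 1.2" --pt "-0.0077 -0.02 0 0 0 1.2" --pt "-0.0077 -0.02 0 0 0 1.2" --pt "-0.0077 -0.02 0 0 0 1.2" --pt "-0.0077 -0.02 0 0 0 1.2" --pt "0 0 0 0 0 0" --pt "0 0 0 0 0 0"

```text
t: 36.25
eef_pos: [460.0, -1.0, 159.6]
tcp_rot: [-3.142, -0.0, 1.606]
ft_force: [0.4, -0.3, -2.3]
opening: 0.287
```

```bash
python3 b.py w14.png
```

```text
36.3 [460.2  -0.6 159.6] [ 3.141 -0.     1.607] [-0.15  0.34  2.01  0.    0.79 -0.18]
```

View pics/w14.png

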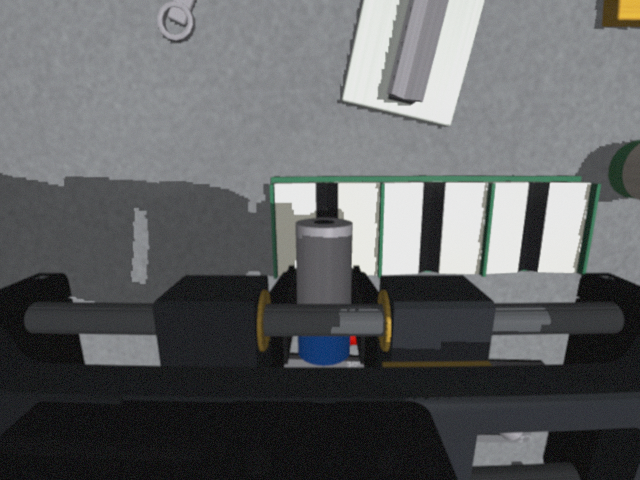

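Run:
```python
from h import *
p=shot("wrist")
print(px2w(p,[[316,184],[338.5,184],[317,215],[338,215],[423,184],[443,184],[422,270],[442,270]],25).round(1).tolist())
```

```text
[[452.6, 41.9, 25.0], [472.3, 42.6, 25.0], [454.3, 14.4, 25.0], [473.2, 15.1, 25.0], [546.9, 45.5, 25.0], [564.7, 46.3, 25.0], [554.2, -33.9, 25.0], [573.1, -33.2, 25.0]]
```

carry_out --pt "0.0014 0 -0.035 0 0 0" --pt "0 0 -0.035 0 0 0" --pt "0 0 -0.035 0 0 0" --pt "0 0 -0.018 0 0 0" --pt "0 0 -0.003 0 0 0" --pt "0 0 -0.001 0 0 0" --pt "0 0 0 0 0 0" --pt "0 0 0 0 0 0"

```text
t: 37.15
eef_pos: [462.0, -0.8, 33.6]
tcp_rot: [3.14, 0.0, 1.608]
ft_force: [-0.2, 0.5, -2.6]
opening: 0.288
```

carry_out --pt "0 0 -0.001 0 0 0" --pt "0 0 0 0 0 0" --pt "0 0 0 0 0 0"

```text
t: 37.45
eef_pos: [461.5, -0.9, 31.9]
tcp_rot: [3.141, 0.0, 1.608]
ft_force: [0.2, 0.1, -2.0]
opening: 0.288
```

carry_out --pt "0 0 -0.001 0 0 0" --pt "0 0 0 0 0 0" --pt "0 0 0 0 0 0"

```text
t: 37.75
eef_pos: [461.7, -1.0, 30.9]
tcp_rot: [3.141, 0.0, 1.608]
ft_force: [0.8, -0.3, 3.8]
opening: 0.286
```

carry_out --pt "0 0 -0.001 0 0 0" --pt "0 0 0 0 0 0" --pt "0 0 0 0 0 0"

```text
t: 38.05
eef_pos: [462.1, -1.0, 30.5]
tcp_rot: [3.139, 0.0, 1.608]
ft_force: [-0.7, 1.4, 14.2]
opening: 0.287
```

Seated. I'll release and lift.

carry_out --pt "0 0 0 0 0 0" --pt "0 0 0 0 0 0" --pt "0 0 0 0 0 0" --pt "0 0 0.01 0 0 0" --pt "0 0 0.03 0 0 0" --pt "0 0 0.04 0 0 0" --pt "0 0 0.04 0 0 0" --pt "0 0 0.04 0 0 0" --fingers 0.5

```text
t: 38.85
eef_pos: [460.9, -0.8, 191.9]
tcp_rot: [3.142, 0.0, 1.608]
ft_force: [0.8, 0.1, 0.1]
opening: 0.501
```

```bash
python3 b.py w15.png; python3 -c "
from h import *
p=shot('top','t15.png');c=p['color'][150:330,250:450,::-1];cv2.imwrite('pics/t15z.png',cv2.resize(c,None,fx=3.3,fy=3.3,interpolation=2))"
```

```text
38.9 [463.1  -1.  197.4] [3.134e+00 1.000e-03 1.608e+00] [-0.15  0.28  1.97  0.    0.89 -0.18]
```

View pics/w15.png

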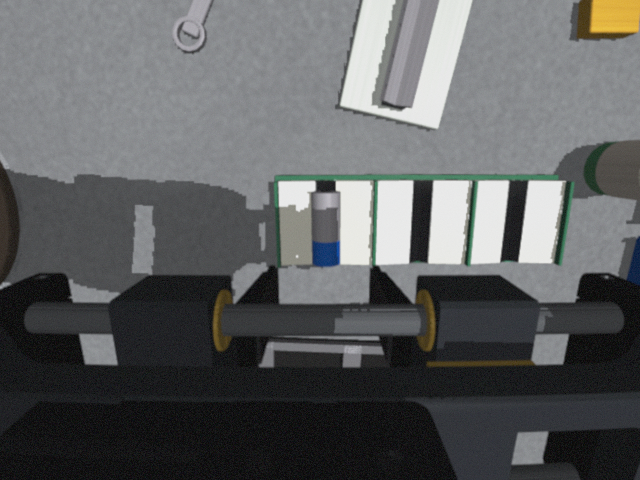

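View pics/t15z.png

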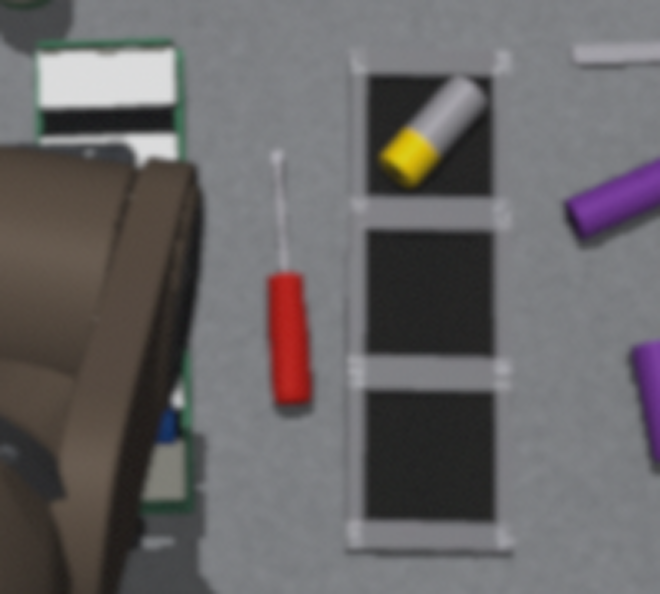

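Blue lies in the near groove at (326,228) and yellow hasn't moved. On to yellow.

carry_out --pt "0.0185 -0.0193 0 0 0 4.74" --pt "0.0185 -0.0193 0 0 0 4.74" --pt "0.0185 -0.0193 0 0 0 4.74" --pt "0.0185 -0.0193 0 0 0 4.74" --pt "0.0185 -0.0193 0 0 0 4.74" --pt "0.0185 -0.0193 0 0 0 4.74" --pt "0.0185 -0.0193 0 0 0 4.74" --pt "0.0185 -0.0193 0 0 0 4.74" --pt "0.0185 -0.0193 0 0 0 4.74" --pt "0.0185 -0.0193 0 0 0 4.74" --pt "0 0 0 0 0 0" --pt "0 0 0 0 0 0"

```text
t: 40.15
eef_pos: [645.8, -193.7, 188.8]
tcp_rot: [-3.141, -0.002, 2.433]
ft_force: [-0.7, 0.3, 0.5]
opening: 0.499
```

```bash
python3 b.py w16.png;python3 -c "
import cv2
c=cv2.imread('pics/w16.png')[180:290,260:390];cv2.imwrite('pics/w16z.png',cv2.resize(c,None,fx=5,fy=5,interpolation=2))"
```

```text
40.2 [ 645.6 -193.3  189.1] [-3.141e+00 -1.000e-03  2.434e+00] [-0.39  0.59  1.46  0.    1.1  -1.25]
```

View pics/w16z.png

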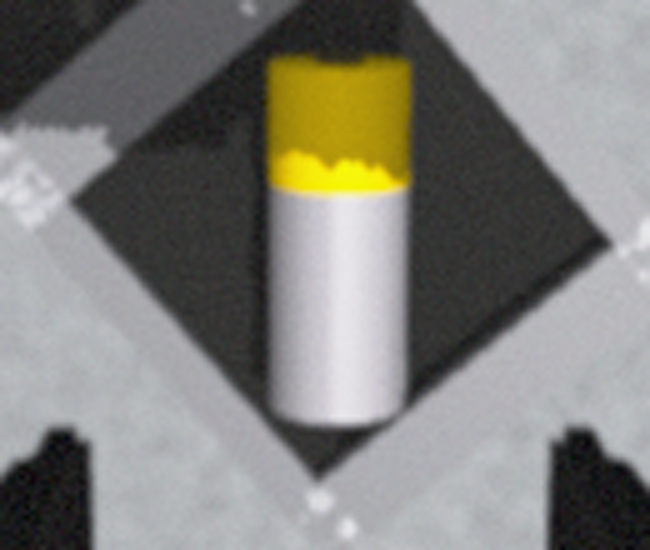

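Run:
```python
from h import *
p=shot("wrist"); s=env.state()
e=px2w(p,[[328,192.5],[328,264]],28); print(e.round(1),e.mean(0).round(1),np.degrees(np.arctan2(*(e[0]-e[1])[[1,0]])),s["eef_pos"].round(1),np.degrees(s["tcp_rot"][2]))
```

```text
[[ 623.5 -168.9   28. ]
 [ 678.1 -215.4   28. ]] [ 650.8 -192.1   28. ] 139.62018544865663 [ 645.7 -193.2  189.5] 139.46757619201804
```

carry_out --pt "0.0033 0 -0.035 0 0 0" --pt "0 0 -0.035 0 0 0" --pt "0 0 -0.035 0 0 0" --pt "0 0 -0.035 0 0 0" --pt "0 0 -0.025 0 0 0" --pt "0 0 -0.0105 0 0 0" --pt "0 0 0 0 0 0" --pt "0 0 0 0 0 0"

```text
t: 41.05
eef_pos: [650.2, -193.9, 15.5]
tcp_rot: [3.141, 0.001, 2.435]
ft_force: [0.3, 0.1, 0.0]
opening: 0.496
```

carry_out --pt "0 0 0 0 0 0" --pt "0 0 0 0 0 0" --pt "0 0 0 0 0 0" --pt "0 0 0 0 0 0" --pt "0 0 0 0 0 0" --pt "0 0 0 0 0 0" --fingers 0.0

```text
t: 41.65
eef_pos: [650.2, -194.0, 15.0]
tcp_rot: [3.141, 0.001, 2.435]
ft_force: [-0.2, 1.4, 7.0]
opening: 0.285
```

carry_out --pt "0 0 0.02 0 0 0" --pt "0 0 0.04 0 0 0" --pt "0 0 0.04 0 0 0" --pt "0 0 0.045 0 0 0" --pt "0 0 0 0 0 0"

```text
t: 42.15
eef_pos: [651.7, -194.7, 165.2]
tcp_rot: [3.139, 0.008, 2.435]
ft_force: [0.8, 0.2, -2.9]
opening: 0.289
```

```bash
python3 b.py w17.png
```

```text
42.2 [ 650.5 -194.3  161.8] [3.14  0.004 2.435] [-0.39  0.62  1.47 -0.    1.05 -1.25]
```

View pics/w17.png

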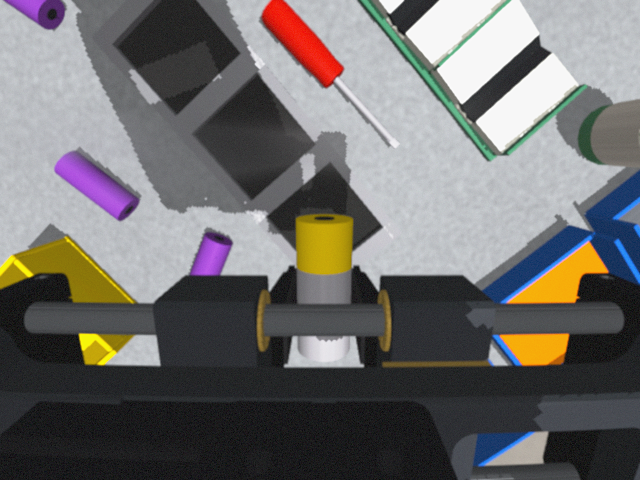

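Yellow is held with its collar forward. To the marker.

carry_out --pt "-0.0063 0.0218 0 0 0 -3.3" --pt "-0.0063 0.0218 0 0 0 -3.3" --pt "-0.0063 0.0218 0 0 0 -3.3" --pt "-0.0063 0.0218 0 0 0 -3.3" --pt "-0.0063 0.0218 0 0 0 -3.3" --pt "-0.0063 0.0218 0 0 0 -3.3" --pt "-0.0063 0.0218 0 0 0 -3.3" --pt "-0.0063 0.0218 0 0 0 -3.3" --pt "-0.0063 0.0218 0 0 0 -3.3"

```text
t: 43.1
eef_pos: [591.7, 3.2, 157.2]
tcp_rot: [-3.139, -0.001, 1.914]
ft_force: [-0.1, -0.1, -3.4]
opening: 0.29
```

carry_out --pt "-0.0063 0.0218 0 0 0 -3.3" --pt "-0.0063 0.0218 0 0 0 -3.3" --pt "-0.0063 0.0218 0 0 0 -3.3" --pt "-0.0063 0.0218 0 0 0 -3.3" --pt "-0.0063 0.0218 0 0 0 -3.3" --pt "-0.0063 0.0218 0 0 0 -3.3" --pt "-0.0063 0.0218 0 0 0 -3.3" --pt "-0.0063 0.0218 0 0 0 -3.3" --pt "-0.0063 0.0218 0 0 0 -3.3" --pt "0 0 0 0 0 0" --pt "0 0 0 0 0 0"

```text
t: 44.2
eef_pos: [535.6, 198.5, 157.8]
tcp_rot: [-3.139, 0.001, 1.4]
ft_force: [-0.7, -0.6, -2.8]
opening: 0.291
```

```bash
python3 b.py w18.png
```

```text
44.25 [535.9 198.  158. ] [-3.140e+00  1.000e-03  1.399e+00] [ 0.24  0.48  1.75 -0.    0.91  0.41]
```

View pics/w18.png

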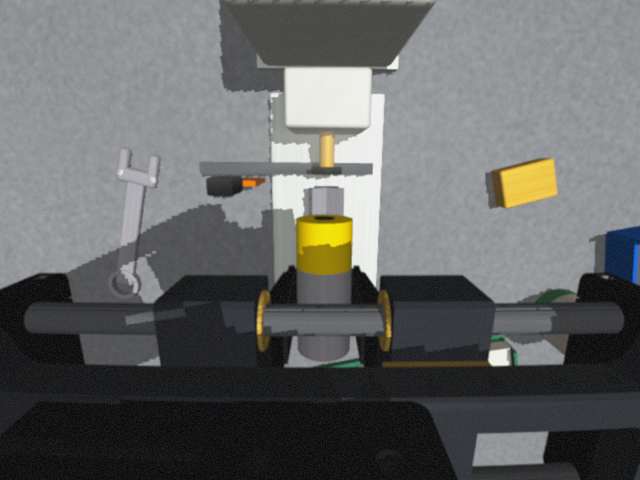

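carry_out --pt "0.0012 0 -0.035 0 0 0" --pt "0 0 -0.035 0 0 0" --pt "0 0 -0.03 0 0 0" --pt "0 0 -0.014 0 0 0" --pt "0 0 -0.002 0 0 0" --pt "0 0 0 0 0 0" --pt "0 0 0 0 0 0"

```text
t: 44.95
eef_pos: [538.2, 198.5, 44.4]
tcp_rot: [3.14, -0.001, 1.398]
ft_force: [-0.4, -0.3, -1.9]
opening: 0.29
```

carry_out --pt "0 0 -0.001 0 0 0" --pt "0 0 0 0 0 0" --pt "0 0 0 0 0 0"

```text
t: 45.25
eef_pos: [537.6, 198.6, 42.7]
tcp_rot: [3.141, -0.0, 1.398]
ft_force: [0.7, 0.5, -3.2]
opening: 0.287
```

carry_out --pt "-0.0005 0 -0.001 0 0 0" --pt "0 0 0 0 0 0" --pt "0 0 0 0 0 0"

```text
t: 45.55
eef_pos: [537.0, 198.5, 41.1]
tcp_rot: [3.142, 0.0, 1.398]
ft_force: [-0.6, -0.8, -2.7]
opening: 0.287
```

carry_out --pt "0 0 -0.001 0 0 0" --pt "0 0 0 0 0 0" --pt "0 0 0 0 0 0"

```text
t: 45.85
eef_pos: [537.1, 198.5, 40.6]
tcp_rot: [3.141, -0.0, 1.398]
ft_force: [-1.9, 0.1, 4.8]
opening: 0.286
```

Seated. Push.

carry_out --pt "0.0008 0.005 0 0 0 0" --pt "0.0009 0.005 0 0 0 0" --pt "0.0008 0.005 0 0 0 0" --pt "0.0005 0.003 0 0 0 0" --pt "0.0005 0.003 0 0 0 0" --pt "0.0005 0.003 0 0 0 0" --pt "0.0003 0.002 0 0 0 0" --pt "0 0 0 0 0 0" --pt "0 0 0 0 0 0"

```text
t: 46.75
eef_pos: [541.5, 223.2, 40.6]
tcp_rot: [3.141, 0.001, 1.399]
ft_force: [-1.1, -11.7, 6.6]
opening: 0.289
```

carry_out --pt "0.0002 0.001 0 0 0 0" --pt "0 0 0 0 0 0" --pt "0 0 0 0 0 0"

```text
t: 47.05
eef_pos: [541.6, 223.9, 40.6]
tcp_rot: [3.141, 0.002, 1.399]
ft_force: [-0.5, -13.1, 6.8]
opening: 0.287
```

carry_out --pt "0.0002 0.001 0 0 0 0" --pt "0 0 0 0 0 0" --pt "0 0 0 0 0 0"

```text
t: 47.35
eef_pos: [541.7, 224.4, 40.6]
tcp_rot: [-3.141, 0.003, 1.399]
ft_force: [-0.2, -17.5, 8.5]
opening: 0.287
```

carry_out --pt "0.0002 0.001 0 0 0 0" --pt "0 0 0 0 0 0" --pt "0 0 0 0 0 0" --pt "0 0 0 0 0 0" --pt "0 0 0 0 0 0" --pt "0 0 0 0 0 0" --pt "0 0 0 0 0 0" --pt "0 0 0 0 0 0"

```text
t: 48.15
eef_pos: [541.7, 224.5, 40.6]
tcp_rot: [-3.141, 0.004, 1.399]
ft_force: [-1.7, -23.8, 10.0]
opening: 0.286
```

```bash
python3 b.py w19.png
```

```text
48.2 [541.7 224.5  40.5] [-3.141  0.004  1.399] [ 0.28  0.66  1.81 -0.01  0.68  0.46]
```

View pics/w19.png

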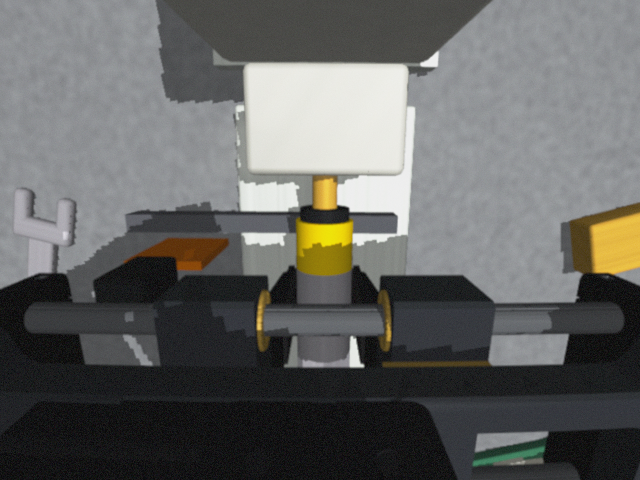

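Home and held. Now the turn in the middle pocket.

carry_out --pt "-0.0017 -0.01 0 0 0 0" --pt "-0.0017 -0.01 0 0 0 0" --pt "-0.0017 -0.01 0 0 0 0" --pt "0 0 0.02 0 0 0" --pt "0 0 0.03 0 0 0" --pt "0 0 0.035 0 0 0" --pt "0 0 0.035 0 0 0"

```text
t: 48.9
eef_pos: [536.5, 197.3, 160.9]
tcp_rot: [-3.141, 0.0, 1.398]
ft_force: [0.9, 0.7, -3.2]
opening: 0.286
```

carry_out --pt "0.0006 -0.022 0 0 0 -7" --pt "0.0006 -0.022 0 0 0 -7" --pt "0.0006 -0.022 0 0 0 -7" --pt "0.0006 -0.022 0 0 0 -7" --pt "0.0006 -0.022 0 0 0 -7" --pt "0.0006 -0.022 0 0 0 -7" --pt "0.0006 -0.022 0 0 0 -7" --pt "0.0006 -0.022 0 0 0 -7" --pt "0.0006 -0.022 0 0 0 -7"

```text
t: 49.8
eef_pos: [542.0, -1.5, 159.8]
tcp_rot: [-3.142, 0.0, 0.294]
ft_force: [0.2, 0.3, -3.7]
opening: 0.287
```

carry_out --pt "0.0006 -0.022 0 0 0 -7" --pt "0.0006 -0.022 0 0 0 -7" --pt "0.0006 -0.022 0 0 0 -7" --pt "0.0006 -0.022 0 0 0 -7" --pt "0.0006 -0.022 0 0 0 -7" --pt "0.0006 -0.021 0 0 0 -7" --pt "0.0006 -0.021 0 0 0 -7" --pt "0.0006 -0.021 0 0 0 -7" --pt "0.0006 -0.021 0 0 0 -6.2" --pt "0 0 0 0 0 0" --pt "0 0 0 0 0 0"

```text
t: 50.9
eef_pos: [547.3, -194.5, 159.7]
tcp_rot: [3.141, 0.001, -0.786]
ft_force: [0.3, 0.1, -3.3]
opening: 0.284
```

```bash
python3 b.py w20.png
```

```text
50.95 [ 547.3 -194.1  159.8] [ 3.141e+00  1.000e-03 -7.850e-01] [-0.45  0.49  1.73  0.    0.92  1.9 ]
```

View pics/w20.png

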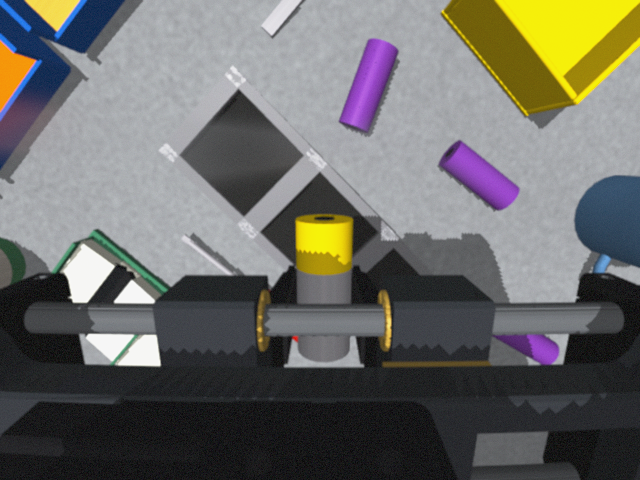

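carry_out --pt "0 0.0015 -0.03 0 0 0" --pt "0 0 -0.035 0 0 0" --pt "0 0 -0.035 0 0 0" --pt "0 0 -0.028 0 0 0" --pt "0 0 -0.014 0 0 0" --pt "0 0 -0.001 0 0 0" --pt "0 0 -0.001 0 0 0" --pt "0 0 0 0 0 0" --pt "0 0 0 0 0 0"

```text
t: 51.85
eef_pos: [548.1, -193.2, 17.3]
tcp_rot: [-3.141, -0.002, -0.787]
ft_force: [0.2, -0.4, -3.2]
opening: 0.289
```

carry_out --pt "0 0 -0.001 0 0 0" --pt "0 0 0 0 0 0" --pt "0 0 0 0 0 0"

```text
t: 52.15
eef_pos: [547.6, -193.0, 15.4]
tcp_rot: [3.142, -0.0, -0.787]
ft_force: [0.3, -0.1, -2.7]
opening: 0.293
```

carry_out --pt "0 0 -0.001 0 0 0" --pt "0 0 0 0 0 0" --pt "0 0 0 0 0 0"

```text
t: 52.45
eef_pos: [547.8, -193.1, 14.6]
tcp_rot: [-3.142, -0.001, -0.787]
ft_force: [-1.5, 0.8, 6.1]
opening: 0.285
```

carry_out --pt "0 0 0 0 0 0" --pt "0 0 0 0 0 0" --pt "0 0 0 0 0 0" --pt "0 0 0 0 0 0" --pt "0 0 0.02 0 0 0" --pt "0 0 0.035 0 0 0" --pt "0 0 0.035 0 0 8.5" --pt "0 0 0.03 0 0 8.5" --pt "0 0 0 0 0 8.5" --pt "0 0 0 0 0 8.5" --pt "0 0 0 0 0 8.5" --fingers 0.5

```text
t: 53.55
eef_pos: [547.6, -193.0, 134.4]
tcp_rot: [3.141, -0.0, -0.039]
ft_force: [-0.3, 0.8, -0.0]
opening: 0.499
```

carry_out --pt "0 0 0 0 0 8.5" --pt "0 0 0 0 0 8.5" --pt "0 0 0 0 0 8.5" --pt "0 0 0 0 0 8.5" --pt "0 0 0 0 0 8.5" --pt "0 0 0 0 0 8.5" --pt "0 0 0 0 0 8.5" --pt "0 0 0 0 0 8.5" --pt "0 0 0 0 0 8.5" --pt "0 0 0 0 0 8.5" --pt "0 0 0 0 0 8.5" --pt "0 0 0 0 0 8.5"

```text
t: 54.75
eef_pos: [547.6, -193.0, 134.1]
tcp_rot: [-3.142, -0.0, 1.741]
ft_force: [0.2, 0.2, -0.4]
opening: 0.499
```

carry_out --pt "0 0 0 0 0 8.5" --pt "0 0 0 0 0 8.5" --pt "0 0 0 0 0 8.5" --pt "0 0 0 0 0 8.5" --pt "0 0 0 0 0 1.5" --pt "0 0 0 0 0 0" --pt "0 0 0 0 0 0"

```text
t: 55.45
eef_pos: [547.6, -193.0, 134.1]
tcp_rot: [3.141, -0.0, 2.351]
ft_force: [0.4, 0.3, -0.4]
opening: 0.5
```

```bash
python3 b.py w21.png
```

```text
55.5 [ 547.6 -193.   134.1] [ 3.141 -0.     2.352] [-0.45  0.52  1.76  0.    0.86 -1.23]
```

View pics/w21.png

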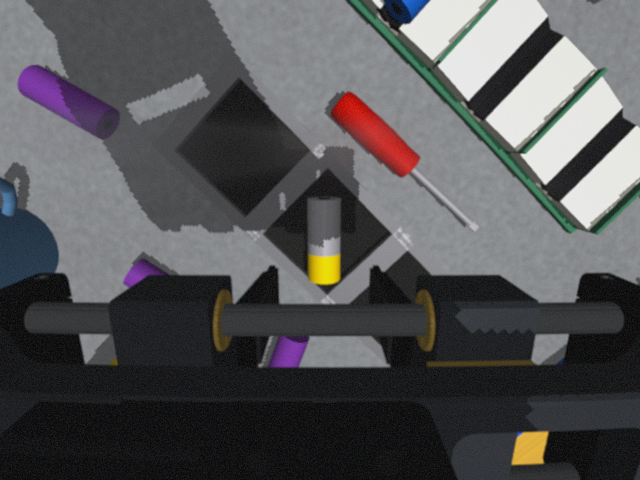

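Yellow lies still, plain end forward. I'll regrasp and carry it to the marker.

carry_out --pt "0.0015 -0.0015 -0.035 0 0 0" --pt "0 0 -0.035 0 0 0" --pt "0 0 -0.03 0 0 0" --pt "0 0 -0.018 0 0 0" --pt "0 0 -0.003 0 0 0" --pt "0 0 0 0 0 0" --pt "0 0 0 0 0 0"

```text
t: 56.2
eef_pos: [549.7, -194.7, 14.2]
tcp_rot: [3.141, 0.001, 2.354]
ft_force: [-0.4, -0.1, 0.1]
opening: 0.499
```

carry_out --pt "0 0 0 0 0 0" --pt "0 0 0 0 0 0" --pt "0 0 0 0 0 0" --pt "0 0 0 0 0 0" --pt "0 0 0 0 0 0" --pt "0 0 0 0 0 0" --fingers 0.0

```text
t: 56.8
eef_pos: [549.3, -194.6, 13.7]
tcp_rot: [3.141, 0.001, 2.355]
ft_force: [-0.4, 0.3, 6.6]
opening: 0.286
```

carry_out --pt "0 0 0.02 0 0 0" --pt "0 0 0.04 0 0 0" --pt "0 0 0.04 0 0 0" --pt "0 0 0.045 0 0 0" --pt "-0.0006 0.022 0 0 0 -3" --pt "-0.0006 0.022 0 0 0 -3" --pt "-0.0006 0.022 0 0 0 -3" --pt "-0.0006 0.022 0 0 0 -3" --pt "-0.0006 0.022 0 0 0 -3" --pt "-0.0006 0.022 0 0 0 -3" --pt "-0.0006 0.022 0 0 0 -3" --pt "-0.0006 0.022 0 0 0 -3"

```text
t: 58.0
eef_pos: [543.8, -17.6, 157.8]
tcp_rot: [-3.141, -0.001, 1.934]
ft_force: [0.3, 0.3, -3.2]
opening: 0.289
```

carry_out --pt "-0.0006 0.022 0 0 0 -3" --pt "-0.0006 0.022 0 0 0 -3" --pt "-0.0006 0.022 0 0 0 -3" --pt "-0.0006 0.022 0 0 0 -3" --pt "-0.0006 0.022 0 0 0 -3" --pt "-0.0006 0.022 0 0 0 -3" --pt "-0.0006 0.022 0 0 0 -3" --pt "-0.0006 0.022 0 0 0 -3" --pt "-0.0006 0.022 0 0 0 -3" --pt "-0.0006 0.018 0 0 0 -3.6" --pt "0 0 0 0 0 0" --pt "0 0 0 0 0 0"

```text
t: 59.2
eef_pos: [538.0, 197.4, 157.8]
tcp_rot: [-3.141, 0.001, 1.404]
ft_force: [0.0, -0.4, -2.8]
opening: 0.284
```

```bash
python3 b.py w22.png
```

```text
59.25 [538.1 197.  157.8] [-3.141  0.     1.403] [ 0.24  0.48  1.75 -0.    0.91  0.4 ]
```

View pics/w22.png

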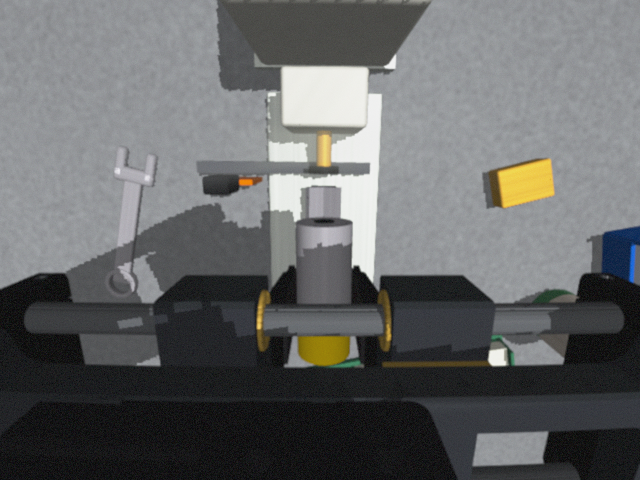

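carry_out --pt "-0.0015 0 -0.035 0 0 -0.2" --pt "0 0 -0.035 0 0 0" --pt "0 0 -0.03 0 0 0" --pt "0 0 -0.014 0 0 0" --pt "0 0 -0.002 0 0 0" --pt "0 0 -0.001 0 0 0" --pt "0 0 0 0 0 0" --pt "0 0 0 0 0 0"

```text
t: 60.05
eef_pos: [537.3, 197.6, 42.3]
tcp_rot: [3.14, -0.001, 1.398]
ft_force: [0.0, -1.0, -2.4]
opening: 0.289
```

carry_out --pt "0 0 -0.001 0 0 0" --pt "0 0 0 0 0 0" --pt "0 0 0 0 0 0"

```text
t: 60.35
eef_pos: [536.8, 197.5, 40.4]
tcp_rot: [3.141, -0.0, 1.398]
ft_force: [-0.1, -1.2, -3.3]
opening: 0.286
```

carry_out --pt "0 0 -0.001 0 0 0" --pt "0 0 0 0 0 0" --pt "0 0 0 0 0 0"

```text
t: 60.65
eef_pos: [537.0, 197.6, 39.7]
tcp_rot: [3.141, -0.0, 1.398]
ft_force: [-2.6, 0.7, 6.3]
opening: 0.29
```

carry_out --pt "0.0008 0.005 0 0 0 0" --pt "0.0009 0.005 0 0 0 0" --pt "0.0008 0.005 0 0 0 0" --pt "0.0005 0.003 0 0 0 0" --pt "0.0005 0.003 0 0 0 0" --pt "0.0005 0.003 0 0 0 0" --pt "0.0005 0.003 0 0 0 0" --pt "0.0002 0.001 0 0 0 0" --pt "0 0 0 0 0 0" --pt "0 0 0 0 0 0"

```text
t: 61.65
eef_pos: [541.7, 224.1, 39.7]
tcp_rot: [3.141, 0.002, 1.399]
ft_force: [-1.1, -11.2, 7.1]
opening: 0.289
```

carry_out --pt "0.0002 0.001 0 0 0 0" --pt "0 0 0 0 0 0" --pt "0 0 0 0 0 0"

```text
t: 61.95
eef_pos: [541.8, 224.9, 39.6]
tcp_rot: [3.142, 0.002, 1.399]
ft_force: [-0.2, -13.3, 8.1]
opening: 0.294
```

carry_out --pt "0.0002 0.001 0 0 0 0" --pt "0 0 0 0 0 0" --pt "0 0 0 0 0 0"

```text
t: 62.25
eef_pos: [541.9, 225.6, 39.6]
tcp_rot: [-3.141, 0.002, 1.399]
ft_force: [-1.4, -16.4, 7.2]
opening: 0.29
```

carry_out --pt "0.0002 0.001 0 0 0 0" --pt "0 0 0 0 0 0" --pt "0 0 0 0 0 0" --pt "0 0 0 0 0 0" --pt "0 0 0 0 0 0" --pt "0 0 0 0 0 0" --pt "0 0 0 0 0 0" --pt "0 0 0 0 0 0" --pt "0 0 0 0 0 0"

```text
t: 63.15
eef_pos: [541.9, 225.7, 39.6]
tcp_rot: [-3.141, 0.004, 1.399]
ft_force: [-2.7, -22.8, 8.7]
opening: 0.287
```

```bash
python3 b.py w23.png
```

```text
63.2 [541.9 225.7  39.6] [-3.141  0.004  1.399] [ 0.28  0.66  1.8  -0.    0.68  0.46]
```

View pics/w23.png

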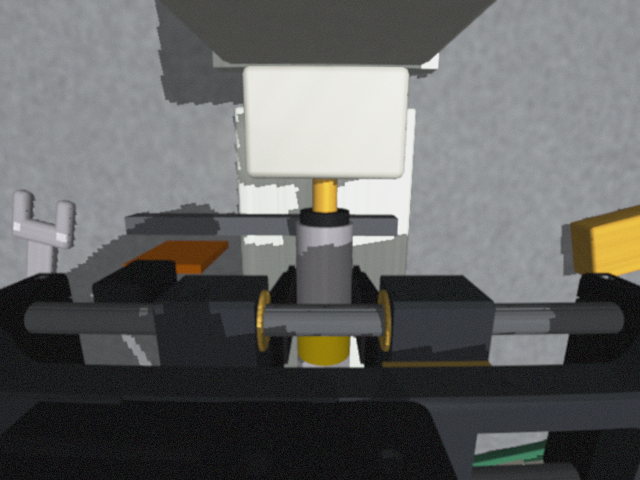

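Home and held. To the rack's middle groove, about (557, 3).

carry_out --pt "-0.0017 -0.01 0 0 0 0" --pt "-0.0017 -0.01 0 0 0 0" --pt "-0.0017 -0.01 0 0 0 0" --pt "0 0 0.02 0 0 0" --pt "0 0 0.03 0 0 0" --pt "0 0 0.035 0 0 0" --pt "0 0 0.035 0 0 0"

```text
t: 63.9
eef_pos: [536.7, 198.3, 160.0]
tcp_rot: [-3.141, 0.0, 1.398]
ft_force: [0.8, 0.2, -3.4]
opening: 0.289
```

carry_out --pt "0.002 -0.0195 0 0 0 1.2" --pt "0.002 -0.0195 0 0 0 1.2" --pt "0.002 -0.0195 0 0 0 1.2" --pt "0.002 -0.0195 0 0 0 1.2" --pt "0.002 -0.0195 0 0 0 1.2" --pt "0.002 -0.0195 0 0 0 1.2" --pt "0.002 -0.0195 0 0 0 1.2" --pt "0.002 -0.0195 0 0 0 1.2" --pt "0.002 -0.0195 0 0 0 1.2" --pt "0.002 -0.0195 0 0 0 1.2" --pt "0 0 0 0 0 0" --pt "0 0 0 0 0 0"

```text
t: 65.1
eef_pos: [556.8, 3.4, 158.9]
tcp_rot: [-3.141, -0.0, 1.606]
ft_force: [0.3, -0.0, -3.0]
opening: 0.29
```

```bash
python3 b.py w24.png
```

```text
65.15 [556.8   3.9 158.9] [-3.141 -0.     1.607] [-0.11  0.46  1.79  0.    0.89 -0.15]
```

View pics/w24.png

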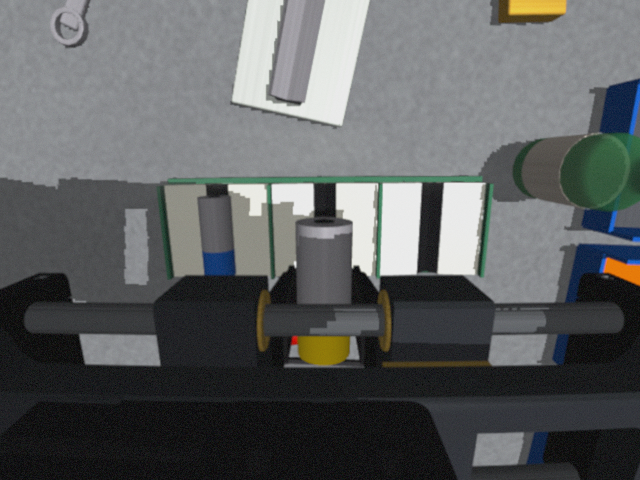

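carry_out --pt "0 0 -0.035 0 0 0" --pt "0 0 -0.035 0 0 0" --pt "0 0 -0.035 0 0 0" --pt "0 0 -0.018 0 0 0" --pt "0 0 -0.003 0 0 0" --pt "0 0 -0.001 0 0 0" --pt "0 0 0 0 0 0" --pt "0 0 0 0 0 0"

```text
t: 65.95
eef_pos: [557.5, 3.6, 33.3]
tcp_rot: [3.14, 0.0, 1.608]
ft_force: [0.1, -0.2, -2.5]
opening: 0.287
```

carry_out --pt "0 0 -0.001 0 0 0" --pt "0 0 0 0 0 0" --pt "0 0 0 0 0 0"

```text
t: 66.25
eef_pos: [557.1, 3.4, 31.4]
tcp_rot: [3.141, 0.0, 1.608]
ft_force: [0.5, 0.0, -3.3]
opening: 0.283
```

carry_out --pt "0 0 -0.001 0 0 0" --pt "0 0 0 0 0 0" --pt "0 0 0 0 0 0"

```text
t: 66.55
eef_pos: [557.1, 3.4, 30.2]
tcp_rot: [3.141, 0.0, 1.608]
ft_force: [1.1, -0.5, -2.3]
opening: 0.286
```

carry_out --pt "0 0 -0.001 0 0 0" --pt "0 0 0 0 0 0" --pt "0 0 0 0 0 0"

```text
t: 66.85
eef_pos: [557.5, 3.5, 29.8]
tcp_rot: [3.14, 0.0, 1.608]
ft_force: [-0.6, -0.0, 6.5]
opening: 0.285
```

Seated. I'll release, lift and go over the shutter tab.

carry_out --pt "0 0 0 0 0 0" --pt "0 0 0 0 0 0" --pt "0 0 0 0 0 0" --pt "0 0 0.01 0 0 0" --pt "0 0 0.03 0 0 0" --pt "0 0 0.04 0 0 0" --pt "0 0 0.04 0 0 0" --pt "0 0 0.04 0 0 0" --pt "0 0 0 0 0 0" --fingers 0.5

```text
t: 67.75
eef_pos: [558.8, 3.4, 194.8]
tcp_rot: [3.133, 0.001, 1.608]
ft_force: [0.1, 0.4, 1.0]
opening: 0.5
```

```bash
python3 b.py w25.png
```

```text
67.8 [557.8   3.5 192.1] [3.136e+00 1.000e-03 1.608e+00] [-0.11  0.42  1.76 -0.    0.96 -0.15]
```

carry_out --pt "-0.0068 0.021 0 0 0 -1" --pt "-0.0068 0.021 0 0 0 -1" --pt "-0.0068 0.021 0 0 0 -1" --pt "-0.0068 0.021 0 0 0 -1" --pt "-0.0068 0.021 0 0 0 -1" --pt "-0.0068 0.021 0 0 0 -1" --pt "-0.0068 0.021 0 0 0 -1" --pt "-0.0068 0.021 0 0 0 -1" --pt "-0.0068 0.021 0 0 0 -1" --pt "-0.0068 0.021 0 0 0 -1" --pt "-0.0068 0.021 0 0 0 -1" --pt "-0.0068 0.021 0 0 0 -1"

```text
t: 69.0
eef_pos: [474.5, 256.1, 188.1]
tcp_rot: [-3.14, 0.001, 1.398]
ft_force: [-0.8, -0.7, 0.2]
opening: 0.497
```

carry_out --pt "0 0 0 0 0 0" --pt "0 0 0 0 0 0" --fingers 0.6

```text
t: 69.2
eef_pos: [475.0, 255.4, 188.4]
tcp_rot: [-3.14, 0.001, 1.4]
ft_force: [-0.3, -0.1, -0.0]
opening: 0.583
```

```bash
python3 b.py w26.png
```

```text
69.25 [475.2 255.  188.6] [-3.141e+00  1.000e-03  1.399e+00] [ 0.37  0.4   1.8  -0.    0.94  0.54]
```

View pics/w25.png

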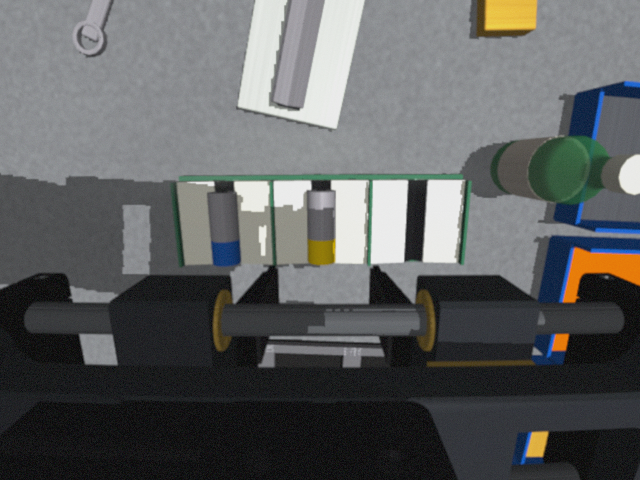

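View pics/w26.png

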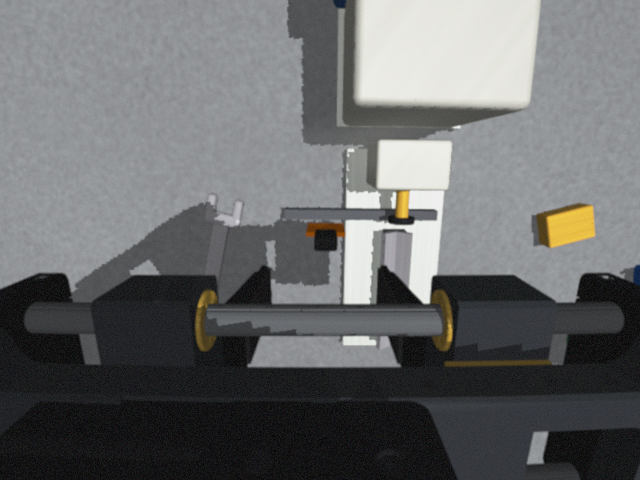

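Both rollers lie in their grooves and the tab (325,238) is centred between the fingers. I'll grip it and drive the shutter shut.

carry_out --pt "0.001 0.001 -0.03 0 0 0" --pt "0 0 -0.035 0 0 0" --pt "0 0 -0.025 0 0 0" --pt "0 0 -0.014 0 0 0" --pt "0 0 0 0 0 0" --pt "0 0 0 0 0 0"

```text
t: 69.85
eef_pos: [476.8, 255.9, 85.4]
tcp_rot: [-3.141, 0.0, 1.398]
ft_force: [-0.6, -1.1, -0.6]
opening: 0.6
```

carry_out --pt "0 0 0 0 0 0" --pt "0 0 0 0 0 0" --pt "0 0 0 0 0 0" --pt "0 0 0 0 0 0" --pt "0 0 0 0 0 0" --pt "0 0 0 0 0 0" --pt "0 0 0 0 0 0" --pt "0 0 0 0 0 0" --pt "0 0 0 0 0 0" --fingers 0.0

```text
t: 70.75
eef_pos: [476.4, 256.5, 85.3]
tcp_rot: [3.141, -0.0, 1.398]
ft_force: [-0.4, -0.1, 2.2]
opening: 0.184
```

carry_out --pt "0.01 -0.0017 0 0 0 0" --pt "0.01 -0.0017 0 0 0 0" --pt "0.01 -0.0017 0 0 0 0" --pt "0.01 -0.0017 0 0 0 0" --pt "0.01 -0.0017 0 0 0 0" --pt "0.01 -0.0017 0 0 0 0" --pt "0.005 -0.0008 0 0 0 0" --pt "0.003 -0.0005 0 0 0 0" --pt "0.002 -0.0003 0 0 0 0" --pt "0 0 0 0 0 0" --pt "0 0 0 0 0 0"

```text
t: 71.85
eef_pos: [545.6, 244.1, 85.2]
tcp_rot: [-3.138, 0.001, 1.398]
ft_force: [-10.1, -2.7, 10.2]
opening: 0.185
```

The shutter is back at its start position with 10 N on the stop. I'll release, lift clear and check.

carry_out --pt "0 0 0 0 0 0" --pt "0 0 0 0 0 0" --pt "0 0 0 0 0 0" --pt "0 0 0 0 0 0" --pt "0 0 0 0 0 0" --pt "0 0 0.03 0 0 0" --pt "0 0 0.04 0 0 0" --pt "0 0 0.04 0 0 0" --pt "0 0 0.04 0 0 0" --pt "0 0 0 0 0 0" --fingers 0.6

```text
t: 72.85
eef_pos: [548.2, 245.3, 240.5]
tcp_rot: [3.134, -0.004, 1.398]
ft_force: [-1.2, 0.2, -0.3]
opening: 0.601
```

```bash
python3 b.py w27.png; python3 -c "
from h import *
shot('scene','s27.png')"
```

```text
72.9 [547.2 245.  237.6] [ 3.137e+00 -2.000e-03  1.398e+00] [ 0.31  0.43  1.6  -0.    1.11  0.48]
```

View pics/w27.png

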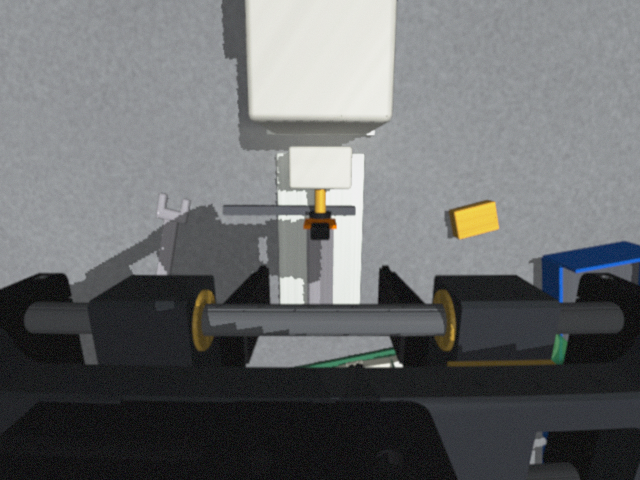

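View pics/s27.png

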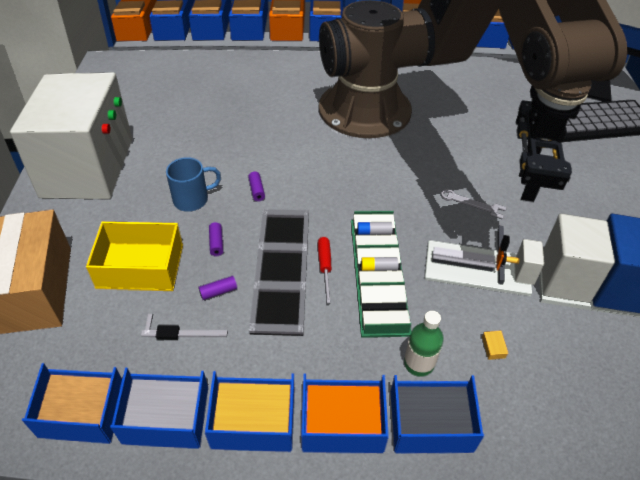

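The shutter is shut: the orange plate at (320,224) in the wrist view is centred on the groove. In the scene view both rollers lie in the rack grooves at (376,228) and (380,264), the tray is empty, and everything else is where it was. I'll hand in.

```bash
python3 -c "
from h import *
print(env.state()['ft_force'].round(1)); print(env.job_done())"
```

```text
[-0.5  0.  -1.2]
the job is handed in; nothing more can be done
None
```

The job is done and handed in at about 73 s of the 210 s allowed. Red was not in the tray, so only blue and then yellow were marked.

- **Shutter:** I slid it fully open at the start. After the rollers I slid it fully shut. Each time it pressed against its stop with 7–10 N.
- **Marking:** Each roller was pushed coloured end first. I then turned it by setting it down and regrasping it in the middle tray pocket, because joint 6 could not make the half turn at the marker. Then I pushed the plain end. In all four pushes the force kept rising with almost no further travel, so the nose was fully home. Each was held there for about 0.7 s or more.
- **Rack:** Blue lies in the near groove and yellow in the middle groove.

The last pictures show both rollers in their grooves, the tray empty, the shutter shut and the other things in place. The gripper was clear of everything. No check failed. There is no direct reading of the nose or shutter travel, so "fully home", "fully open" and "fully shut" rest on the forces, positions and pictures.

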